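# Pack the microphones into their cases

### The job

The session is over: pack the four microphones away, laying each one gently, flat and fully down, into the open foam case that is cut for it - the short pencil mic, the long shotgun mic, the flat-sided studio mic, and the handheld with its ball head in the wide end. Do not drop a microphone, and do not shove or knock over the two spare batteries standing between them.

Things in the scene. Friction and masses are not known exactly. Their poses are not given: they have to be found in the camera images.
- pencil_mic_center (a point): Pencil microphone, the short one of two slim dark grey round ones: diameter 21 mm, length 100 mm, 0.12 kg; flats keep it from rolling. Point: on its axis, half-way along, 10.5 mm above what it lies on; x along it towards the mesh nose. It may lie either way round in its case.
- shotgun_mic_center (a point): Shotgun microphone, the long one of two slim dark grey round ones: diameter 21 mm, length 160 mm, 0.15 kg, ring slots along its front half; flats keep it from rolling. Point: on its axis, half-way along, 10.5 mm above what it lies on; x along it towards the slots. It may lie either way round in its case.
- studio_mic_center (a point): Studio microphone, flat-sided grey body with metal mesh head: 144 mm long, 50 mm wide, 40 mm thick, 0.34 kg, lying on its flat back. Point: on its axis, half-way along, 20 mm above what it lies on; x along it towards the mesh head. It may lie either way round in its case.
- handheld_mic_center (a point): Handheld microphone, 158 mm long, 0.29 kg: 50 mm ball head, six-sided ring 62 mm over its corners, dark handle tapering from 33 to 24 mm. It lies on ring and tail, its axis rising 8 degrees to the head. Point: on its axis, half-way along, handle 31 mm thick there, 22.8 mm above what it lies on, table or pocket; its x is level, towards the head (ring 32, ball centre 53 mm ahead).
- pencil_case: Open black case, no lid, fixed, 190 (x) x 116 (y) x 34 mm high; origin under its centre, x along it, z up. The cut-out in its dark foam is centred on the origin along x: light grey floor 12 mm over the table, foam top at 32 mm; a finger scoop 50 mm long in x crosses the middle, 106 mm wide in y, down to 6 mm. For the pencil mic: 114 mm long, 34 mm wide (the short narrow one).
- shotgun_case: Open black case, no lid, fixed, 190 (x) x 116 (y) x 34 mm high; origin under its centre, x along it, z up. The cut-out in its dark foam is centred on the origin along x: light grey floor 12 mm over the table, foam top at 32 mm; a finger scoop 50 mm long in x crosses the middle, 106 mm wide in y, down to 6 mm. For the shotgun mic: 174 mm long, 34 mm wide (the long narrow one).
- studio_case: Open black case, no lid, fixed, 190 (x) x 116 (y) x 34 mm high; origin under its centre, x along it, z up. The cut-out in its dark foam is centred on the origin along x: light grey floor 12 mm over the table, foam top at 32 mm; a finger scoop 50 mm long in x crosses the middle, 106 mm wide in y, down to 6 mm. For the studio mic: 158 mm long, 63 mm wide at both ends.
- handheld_case: Open black case, no lid, fixed, 190 (x) x 116 (y) x 34 mm high; origin under its centre, x along it, z up. The cut-out in its dark foam is centred on the origin along x: light grey floor 12 mm over the table, foam top at 32 mm; a finger scoop 50 mm long in x crosses the middle, 106 mm wide in y, down to 6 mm. For the handheld: 172 mm long, 75 mm wide at the +x end (head), 46 mm at the -x end.
- cell: Round AA battery, diameter 14.5 mm, 50 mm high, grey with a lighter top, standing upright and loose between two of the microphones on the -y side; origin at the centre of its underside. Not to be disturbed.
- battery: 9-volt block battery, 26 x 17 x 46 mm, light grey band near the top, standing loose in the middle of the row of microphones; origin at the centre of its underside. Not to be disturbed.
Not all that is in view belongs to the job. What is shaped like the pencil_case but yellow is not meant.

How it is judged:
At the end, for the whole second after the job is handed in: Each of the four microphones lies in its own case: its centre within 12 mm of the case's centre seen from above, along the pocket within 0.2 rad, level within 0.1 rad, its centre no more than 5 mm above its height when lying on the pocket's floor, released and at rest (below 0.02 m/s) (horizontal distance between pencil_mic_center and pencil_case below 0.012 m and z of pencil_mic_center in the frame of pencil_case below 0.0275 m and angle between the x axis of pencil_mic_center and the x axis of pencil_case, either way round below 0.2 rad and angle between pencil_mic_center's own x axis and vertical between 1.4708 and 1.6708 rad and linear speed of each of pencil_mic, shotgun_mic, studio_mic, handheld_mic below 0.02 m/s and contact force between each of pencil_mic, shotgun_mic, studio_mic, handheld_mic and the fingers below 0.1 N and horizontal distance between shotgun_mic_center and shotgun_case below 0.012 m and z of shotgun_mic_center in the frame of shotgun_case below 0.0275 m and angle between the x axis of shotgun_mic_center and the x axis of shotgun_case, either way round below 0.2 rad and angle between shotgun_mic_center's own x axis and vertical between 1.4708 and 1.6708 rad and horizontal distance between studio_mic_center and studio_case below 0.012 m and z of studio_mic_center in the frame of studio_case below 0.037 m and angle between the x axis of studio_mic_center and the x axis of studio_case, either way round below 0.2 rad and angle between studio_mic_center's own x axis and vertical between 1.4708 and 1.6708 rad and horizontal distance between handheld_mic_center and handheld_case below 0.012 m and z of handheld_mic_center in the frame of handheld_case below 0.0398 m and angle between the x axis of handheld_mic_center and the x axis of handheld_case, either way round below 0.2 rad and angle between handheld_mic_center's own x axis and vertical between 1.4708 and 1.6708 rad); the robot touches nothing.
It fails at once if a microphone is dropped or thrown (falls freely more than about 25 mm) ((linear speed of pencil_mic above 0.7 m/s and contact force between pencil_mic and the fingers below 0.01 N) or (linear speed of shotgun_mic above 0.7 m/s and contact force between shotgun_mic and the fingers below 0.01 N) or (linear speed of studio_mic above 0.7 m/s and contact force between studio_mic and the fingers below 0.01 N) or (linear speed of handheld_mic above 0.7 m/s and contact force between handheld_mic and the fingers below 0.01 N)).
It fails at once if the round battery is shoved more than 20 mm or knocked over (distance of cell from where it was at the start of the episode above 0.02 m or angle between cell's own z axis and vertical above 0.35 rad).
It fails at once if the 9-volt battery is shoved more than 20 mm or knocked over (distance of battery from where it was at the start of the episode above 0.02 m or angle between battery's own z axis and vertical above 0.35 rad).
It also fails if it takes over 104 s, if anything falls off the work surface, if the arm or the gripper's body presses on something with over 40 N, if the wrist force passes 120 N, or if a joint passes its speed limit or range.

### The arm

A 7-joint arm with a two-finger parallel gripper is mounted at the origin on the work surface. World frame = base frame: x ahead of the robot, y to its left, z up, the work surface at z = 0. Lengths are in m, angles in rad, forces in N, time in s.
With the tool pointing down it reaches from about 0.4 to 0.85 m from the base axis. Payload 4.5 kg.
Tool frame: the origin (TCP) lies on the centre line of the jaws, within the pads' length; the fingertips stand 14 mm ahead of it and the grasp point (between the pads) lies 5 mm behind it (r.tcp_to_tips is the z of the fingertips in the tool frame, in m); z points along the fingers, y is the direction in which the jaws open and shut (so a half turn about z gives the same grasp; the last joint's range is limited). The gripper opens to 88 mm and grips with 3 to 60 N. Pads are 18 mm wide; open, the fingers measure 123 mm over their backs; the gripper's body (75 mm by 187 mm) begins 45 mm behind the grasp point.
Start: joints at [-1.11, 0.689, -0.195, 1.565, 0.157, 0.902, -0.215], TCP at [0.259, 0.569, 0.222] pointing down, gripper open.
Joint ranges: [-3.01, 3.01], [-0.46, 2.08], [-1.47, 1.51], [0.13, 2.56], [-1, 4.14], [0.04, 2.09], [-2.66, 2.66]. Speed limits (rad/s): [2.57, 2.57, 3.14, 3.14, 3.14, 3.14, 3.14].

### API

Orientations are given as a unit quaternion [x, y, z, w].
In Python, from plant import r, viewer gives the robot as it stands.
- The arm moves only by the shell command python3 -m inch 'ROWS' [FORCE]. ROWS is JSON, a list of rows, each a list of 3 entries, a list of its own where there are three numbers: the closure, from 0 (fully open) to 1 (shut), then the shift along the tool's x, y, z in cm, then the turn about the tool's z in degrees. In form: [[fingers, [x, y, z], yaw], ...]. A call has 1 to 20 rows; each row is the pose to reach, as a shift and turn from the pose commanded when the call began, along the tool's axes at that moment; what a row does not reach only later rows make up. A row lasts 1/10 s, in which the tool goes at most 50 mm and 8.59 degrees, less where a joint would pass 70% of its speed; a pose out of reach is approached as far as the arm can. A call with a gripper value outside its range is refused whole. The fingers move at their own pace and stop on an object; FORCE is the grip in N (left out, the last holds). Time passes only in rows, so rows that repeat a pose let the fingers close. It gives the time, the measured TCP pose, the force and the opening at its end, in the units of the state.
- r.get_state(): the state, without advancing time (a new reading comes with each control period).
- viewer.snapshot(name): name is "scene" or "top" or "wrist"; returns the picture (420x560x3 uint8, red, green, blue); there is no depth.
- viewer.camera_params(name): a dict with "intrinsics" (3x3 intrinsics, pixels), "world_to_cam" (4x4, takes a point from world to camera coordinates). Camera axes: x right, y up, looking along -z (the intrinsics and any distortion apply to the point x, -y, -z); pixel columns grow to the right and rows downward; lengths in m; the calibration is good to about 2 mm. A picture is of the moment at which its call begins: read the wrist's pose just before it. camera_params takes no time and is no camera call; for the wrist camera it gives the pose at the moment of the call.
- r.finish_job(): hands the job in, once; it reports no verdict.
Trained networks look in the newest picture that a camera, given by its name, has taken for a name from the list of things; names that differ only in an ending like _2 or _b are one class to them, and where a whole thing is asked for, a point or a joint stands for the part that bears it (a point fixed in the world has none). Each returns a list of dicts, best first, with "p" (0 to 1); they miss things now and then, are a little off and sometimes report something else, mostly with a low value. They report only what shows in the picture. A call takes as long as a camera call. They do not tell look-alikes from the thing itself.
- viewer.outline_of(camera, name): "pixels" (420x560 bool, what is visible of it) and "bbox" ([left, top, width, height] in pixels, round what is visible of it).
The state is a dict: "clock": time; "q": joint angles; "qd": joint speeds; "joint_torque": joint torques, N m; "tool_pos": TCP position; "eef_rot": TCP orientation; "contact_force": force on the tool from outside, world axes, zero at the start; "moment": the same for the moment, N m; "opening": opening from 0.0 (shut) to 1.0 (fully open).
Only numpy, scipy, OpenCV 4.12 (cv2) and the standard library are available. Lean on these libraries where they do the work, as an engineer would, in place of code of your own. Each camera call takes 0.05 s, during which the arm holds its last target.

## Working session

There is one attempt and no reset: what is moved stays moved. The work goes in short steps, Python scripts to look and compute and a shell command to move; the robot and the scene stay as the last step left them, time stands still between calls to the robot, and variables do not carry over. Pictures are saved under pics/ and viewed, and the job is handed in when it is done.

```bash
ls; mkdir -p pics; python3 - <<'E'
from plant import r, viewer
import cv2
print(r.get_state())
for n in("scene","top","wrist"):
    im=viewer.snapshot(n); cv2.imwrite(f"pics/{n}0.png",im[:,:,::-1])
    p=viewer.camera_params(n); print(n,p)
E
```

```text
pics
{'clock': 0.0, 'q': array([-1.11021831,  0.68995097, -0.19451769,  1.56634059,  0.1573003 ,
        0.90250501, -0.21509153]), 'qd': array([ 0.00116728,  0.00010446,  0.00017038,  0.00134054,  0.00081473,
       -0.00039257, -0.00019775]), 'joint_torque': array([-6.33138939e-05, -5.27564156e+01, -1.26669656e+00, -1.53433889e+01,
       -5.26343216e-02,  6.51455615e-03,  1.87068486e-04]), 'tool_pos': array([0.25848488, 0.56831701, 0.22123168]), 'eef_rot': array([ 2.11726501e-01,  9.77328536e-01, -8.97224363e-04, -1.25924975e-04]), 'contact_force': array([-0.55972097, -0.55531523,  0.32763264]), 'moment': array([-0.03722607, -0.00599421, -0.0277089 ]), 'opening': 1.0012011688941567}
scene {'intrinsics': array([[414.60189005,   0.        , 278.9268377 ],
       [  0.        , 414.60189005, 213.80481705],
       [  0.        ,   0.        ,   1.        ]]), 'world_to_cam': array([[ 0.67763911,  0.73524951,  0.01460808, -0.29703719],
       [-0.42127573,  0.37183164,  0.82720493,  0.14805618],
       [ 0.60277027, -0.56670044,  0.56171044, -1.22863981],
       [ 0.        ,  0.      
[... 206 characters left out ...]
 'world_to_cam': array([[-0.00763114, -0.99995869, -0.00493852,  0.02501724],
       [ 0.99743766, -0.00796303,  0.07109646, -0.44929603],
       [-0.07113285, -0.00438332,  0.99745722, -1.22668523],
       [ 0.        ,  0.        ,  0.        ,  1.        ]])}
wrist {'intrinsics': array([[293.73321781,   0.        , 276.43664409],
       [  0.        , 293.73321781, 208.79652896],
       [  0.        ,   0.        ,   1.        ]]), 'world_to_cam': array([[ 0.41398221,  0.91028416, -0.00121857, -0.62457386],
       [-0.86231008,  0.39173484, -0.32088183,  0.04416563],
       [-0.29161629,  0.13389015,  0.94711846, -0.3921875 ],
       [ 0.        ,  0.        ,  0.        ,  1.        ]])}
```

View pics/top0.png

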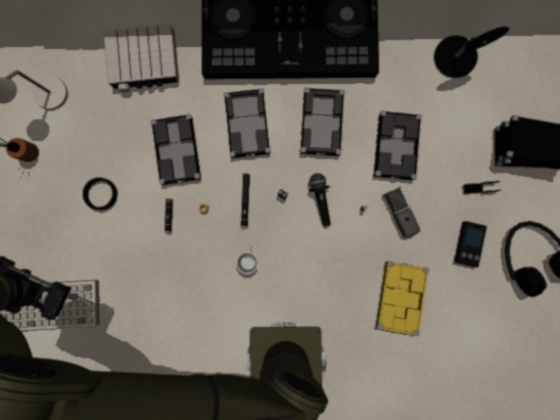

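View pics/scene0.png

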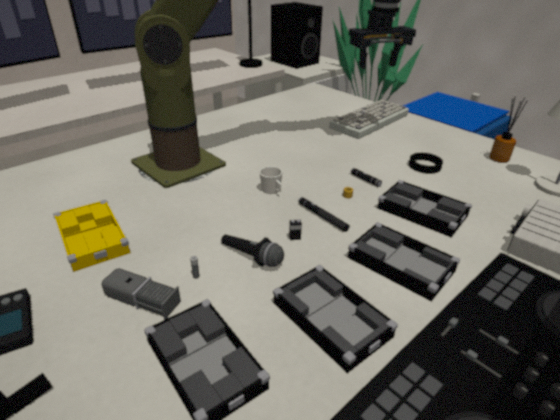

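View pics/wrist0.png

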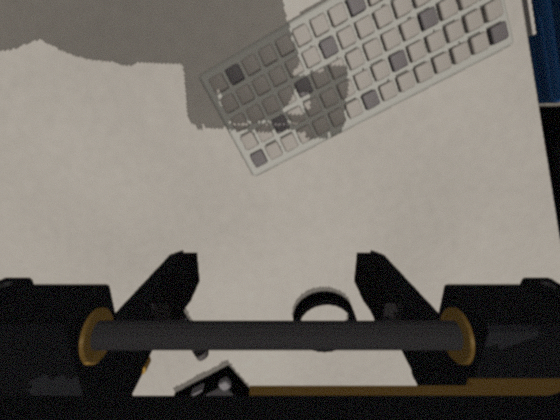

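```bash
cat > h.py <<'E'
from plant import r, viewer
import numpy as np, cv2
N=["pencil","shotgun","studio","handheld"]
def ray(cam,uv,P=None):
    P=P or viewer.camera_params(cam); K=P["intrinsics"]; T=P["world_to_cam"]
    d=np.array([(uv[0]-K[0,2])/K[0,0],-(uv[1]-K[1,2])/K[1,1],-1.0])
    R=T[:3,:3]; c=-R.T@T[:3,3]; return c,R.T@d
def atz(cam,uv,z,P=None):
    c,d=ray(cam,uv,P); return c+d*(z-c[2])/d[2]
def proj(cam,X,P=None):
    P=P or viewer.camera_params(cam); K=P["intrinsics"]; T=P["world_to_cam"]
    p=T[:3,:3]@np.asarray(X)+T[:3,3]; return np.array([K[0,0]*p[0]/-p[2]+K[0,2],K[1,1]*-p[1]/-p[2]+K[1,2]])
def rectmask(m):
    c,_=cv2.findContours(m.astype(np.uint8),0,2); c=max(c,key=cv2.contourArea); return cv2.minAreaRect(c)
E
python3 - <<'E'
from h import *
im=viewer.snapshot("top")[:,:,::-1].copy()
cv2.imwrite("pics/topc.png",cv2.resize(im[80:250,140:440],None,fx=2.66,fy=2.66,interpolation=cv2.INTER_CUBIC))
Z={"pencil_mic_center":.0105,"shotgun_mic_center":.0105,"studio_mic_center":.02,"handheld_mic_center":.02,"cell":.045,"battery":.046}
for n in N: Z[n+"_case"]=.034
for n,z in Z.items():
    for o in viewer.outline_of("top",n)[:3]:
        m=o["pixels"]
        (c,s,a)=rectmask(m); b=cv2.boxPoints((c,s,a))
        W=np.array([atz("top",q,z) for q in b])
        e1,e2=W[1]-W[0],W[2]-W[1]
        if np.linalg.norm(e1)<np.linalg.norm(e2): e1,e2=e2,e1
        print(n,round(o["p"],2),np.round(c,1),np.round(W.mean(0)[:2],4),"L",round(np.linalg.norm(e1),3),round(np.linalg.norm(e2),3),"yaw",round(np.degrees(np.arctan2(e1[1],e1[0])),1))
E
```

```text
pencil_mic_center 0.55 [167.5 214.5] [0.4296 0.3423] L 0.103 0.026 yaw -179.4
shotgun_mic_center 0.55 [244.5 199. ] [0.4736 0.1163] L 0.165 0.024 yaw -1.3
studio_mic_center 0.98 [401.6 212.3] [ 0.4304 -0.3401] L 0.144 0.056 yaw -155.7
handheld_mic_center 0.79 [320.1 199.1] [ 0.4706 -0.1044] L 0.156 0.051 yaw -172.8
cell 0.25 [396.6 144.9] [ 0.6232 -0.3243] L 0.195 0.122 yaw -6.3
battery 0.45 [281.8 193.5] [0.4849 0.007 ] L 0.025 0.017 yaw -124.3
pencil_case 0.8 [401.1 297.7] [ 0.1878 -0.3279] L 0.195 0.125 yaw -10.2
pencil_case 0.74 [396.6 145. ] [ 0.6254 -0.3274] L 0.197 0.122 yaw -6.5
pencil_case 0.33 [320.2 199.6] [ 0.4679 -0.1032] L 0.151 0.05 yaw -172.8
shotgun_case 0.96 [175.2 148.9] [0.6197 0.3158] L 0.198 0.127 yaw -171.0
studio_case 0.61 [321.9 121.4] [ 0.6971 -0.1118] L 0.198 0.12 yaw -4.1
handheld_case 0.72 [246.3 122.8] [0.695 0.109] L 0.198 0.121 yaw -173.9
handheld_case 0.61 [168. 215.] [0.4269 0.3347] L 0.098 0.023 yaw -179.4
```

View pics/topc.png

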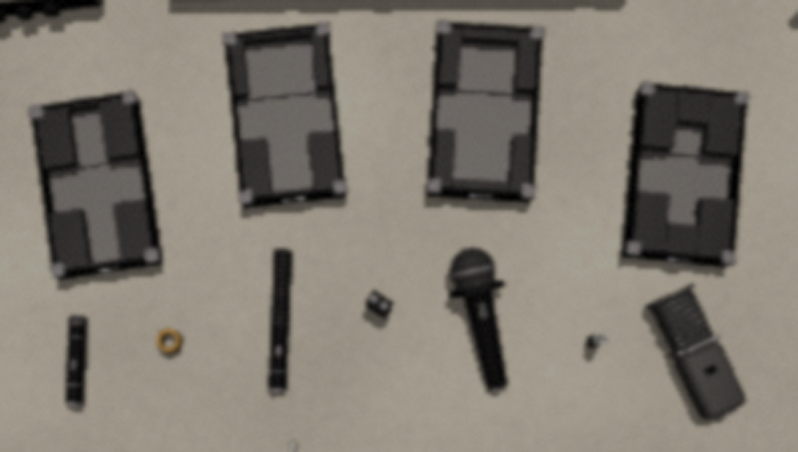

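```bash
cat >> h.py <<'E'
def tool():
    from scipy.spatial.transform import Rotation as Ro
    s=r.get_state(); return s["tool_pos"],Ro.from_quat(s["eef_rot"]).as_matrix(),s
def go(x,y,z,yaw):
    """tool x heading yaw deg (mod 180, nearest). print shift cm in tool axes and turn"""
    p,R,s=tool(); h=np.degrees(np.arctan2(R[1,0],R[0,0]))
    d=((yaw-h)+90)%180-90
    sh=R.T@(np.array([x,y,z])-p)*100
    print("shift",np.round(sh,2),"turn",round(-d,1),"| clock",round(s["clock"],1),"pos",np.round(p,4),"heading",round(h,1),"open",round(s["opening"],3),"q7",round(s["q"][6],2))
E
python3 - <<'E'
from h import *
p,R,s=tool(); P=viewer.camera_params("wrist");T=P["world_to_cam"]
c=-T[:3,:3].T@T[:3,3]
print("cam in tool",R.T@(c-p),"look",R.T@(-T[2,:3]),"up",R.T@T[1,:3])
go(0.43,0.342,0.20,0)
E
```

```text
cam in tool [ 0.08401965  0.00032085 -0.1634295 ] look [-3.20774697e-01  8.00512434e-05  9.47155524e-01] up [9.47155524e-01 1.16584984e-04 3.20774687e-01]
shift [-24.99 -13.57   2.21] turn -24.5 | clock 0.7 pos [0.2587 0.569  0.2221] heading 155.5 open 0.998 q7 -0.22
```

```bash
python3 -m inch '[[0,[-5,-2.7,0.5],-5],[0,[-10,-5.5,1],-10],[0,[-15,-8,1.5],-15],[0,[-20,-10.5,2],-20],[0,[-22,-13.5,2],-24.5],[0,[-22,-13.5,2],-24.5],[0,[-22,-13.5,2],-24.5],[0,[-22,-13.5,2],-24.5]]' 20
python3 - <<'E'
from h import *
im=viewer.snapshot("wrist")[:,:,::-1].copy()
cv2.imwrite("pics/w1.png",im)
go(0.43,0.342,0.20,180)
for o in viewer.outline_of("wrist","pencil_mic_center")[:2]:
    c,s,a=rectmask(o["pixels"]); b=cv2.boxPoints((c,s,a)); W=np.array([atz("wrist",q,.0105) for q in b])
    e=max([W[1]-W[0],W[2]-W[1]],key=np.linalg.norm)
    print(o["p"],c,s,a,W.mean(0),np.linalg.norm(W[1]-W[0]),np.linalg.norm(W[2]-W[1]),np.degrees(np.arctan2(e[1],e[0])))
E
```

```text
clock: 1.5
tool_pos: [0.4025, 0.3569, 0.2024]
eef_rot: [-0.001, 1.0, 0.001, 0.0]
contact_force: [-0.4, 0.7, 1.1]
opening: 0.999
shift [-2.79 -1.56  0.24] turn 0.2 | clock 1.6 pos [0.4021 0.3575 0.2024] heading -179.8 open 1.002 q7 0.47
0.64 (262.4999694824219, 198.99996948242188) (77.99998474121094, 16.999996185302734) 90.0 [0.42767238 0.34101117 0.0105    ] 0.020550751643780542 0.10304424405509187 -0.10914374243665013
```

View pics/w1.png

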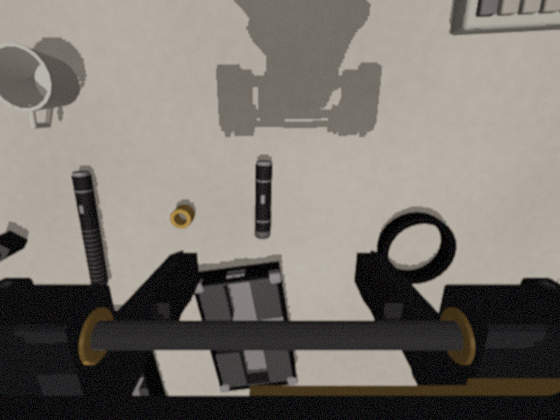

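```bash
python3 -m inch '[[0.3,[-2.6,-1.6,3],0.2],[0.4,[-2.6,-1.6,8],0.2],[0.4,[-2.6,-1.6,13],0.2],[0.4,[-2.6,-1.6,16],0.2],[0.4,[-2.6,-1.6,18],0.2],[0.4,[-2.6,-1.6,18.5],0.2],[0.4,[-2.6,-1.6,18.5],0.2],[0.4,[-2.6,-1.6,18.5],0.2],[0.8,[-2.6,-1.6,18.5],0.2],[1,[-2.6,-1.6,18.5],0.2],[1,[-2.6,-1.6,18.5],0.2],[1,[-2.6,-1.6,18.5],0.2],[1,[-2.6,-1.6,18.5],0.2],[1,[-2.6,-1.6,18.5],0.2],[1,[-2.6,-1.6,18.5],0.2]]' 20
python3 - <<'E'
from h import *
go(0.43,0.342,0.20,180)
viewer.snapshot("top")
# case estimates using light-floor refine
im=viewer.snapshot("scene")[:,:,::-1].copy(); cv2.imwrite("pics/s1.png",im)
E
```

```text
clock: 3.1
tool_pos: [0.4291, 0.339, 0.017]
eef_rot: [0.001, 1.0, 0.0, -0.0]
contact_force: [0.0, -0.0, 0.4]
opening: 0.005
shift [ -0.09   0.3  -18.3 ] turn -0.2 | clock 3.1 pos [0.4291 0.339  0.017 ] heading 179.8 open 0.005 q7 0.38
```

View pics/s1.png

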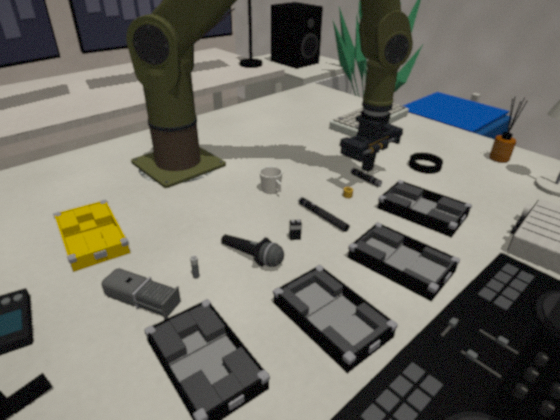

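```bash
python3 - <<'E'
from h import *
a=viewer.snapshot("scene")[:,:,::-1][90:230,290:470]; b=viewer.snapshot("wrist")[:,:,::-1]
cv2.imwrite("pics/z1.png",np.hstack([cv2.resize(a,(540,420),interpolation=cv2.INTER_CUBIC)])); cv2.imwrite("pics/w2.png",b)
E
```

```text
(no output)
```

View pics/z1.png

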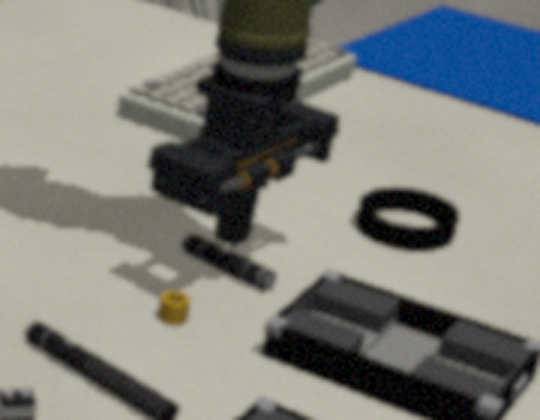

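View pics/w2.png

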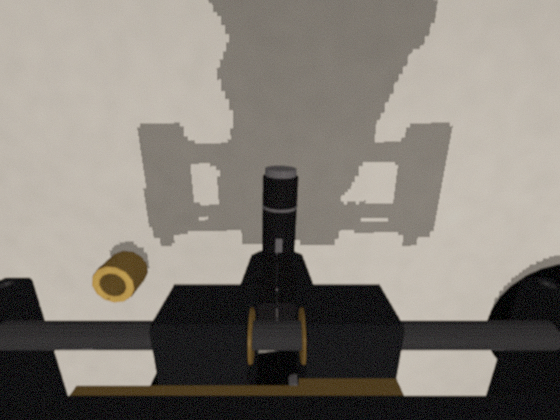

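```bash
python3 - <<'E'
from h import *
print(r.tcp_to_tips, [x for x in dir(r) if x[0]!='_'])
p=viewer.camera_params("scene")
for X in [(0.429,.339,.003),(.429,.339,.021),(.429,.339,.04),(.378,.341,.0105),(.478,.341,.0105)]:
    print(X,(proj("scene",X,p)-[290,90])*3)
m=viewer.outline_of("scene","pencil_mic_center")
viewer.snapshot("wrist")
print(m[0]["p"],m[0]["bbox"],[ (o["p"],o["bbox"]) for o in viewer.outline_of("wrist","pencil_mic_center")])
print(atz("wrist",(281,172),.0105),atz("wrist",(279,215),.0105))
E
```

```text
0.014 ['Unreachable', 'finish_job', 'get_state', 'tcp_to_tips']
(0.429, 0.339, 0.003) [227.18986718 268.66969803]
(0.429, 0.339, 0.021) [229.76295651 251.66754885]
(0.429, 0.339, 0.04) [232.5285245  233.39356241]
(0.378, 0.341, 0.0105) [186.60243015 241.2968858 ]
(0.478, 0.341, 0.0105) [273.08047798 280.80118139]
0.68 [350.5, 164.5, 32.9, 21.3] [(0.66, [261.5, 163.9, 37.4, 154.3])]
[0.38005013 0.34225699 0.0105    ] [0.40684627 0.34108635 0.0105    ]
```

```bash
python3 - <<'E'
from h import *
p,R,s=tool(); P=viewer.camera_params("wrist")
for z in(-.06,-.03,-.015,-0.005,0.,.014):
    for x in (-.009,.009): print(z,x,proj("wrist",p+R@[x,0,z],P),proj("wrist",p+R@[x,0.044,z],P))
a=viewer.snapshot("scene")[:,:,::-1][140:200,330:400]
cv2.imwrite("pics/z2.png",cv2.resize(a,None,fx=8,fy=8,interpolation=cv2.INTER_CUBIC))
E
```

```text
-0.06 -0.009 [275.52116584 334.67398796] [376.64766038 334.65394614]
-0.06 0.009 [275.47657558 299.59187616] [381.389308   299.57364768]
-0.03 -0.009 [275.67413042 293.67673062] [358.40702097 293.66285534]
-0.03 0.009 [275.64383515 263.64699789] [361.55285456 263.63450755]
-0.015 -0.009 [275.73148443 278.30482607] [351.56757224 278.29297398]
-0.015 0.009 [275.70581534 250.32716099] [354.20205183 250.31652558]
-0.005 -0.009 [275.76468746 269.40581761] [347.60808859 269.39506474]
-0.005 0.009 [275.74151611 242.65489537] [349.96793085 242.64526178]
0.0 -0.009 [275.78001146 265.29871036] [345.78068337 265.288447  ]
0.0 0.009 [275.75794852 239.12349237] [348.01903366 239.11430353]
0.014 -0.009 [275.81901664 254.84461868] [341.12924541 254.83555052]
0.014 0.009 [275.79964922 230.16181281] [343.07327066 230.15370632]
```

View pics/z2.png

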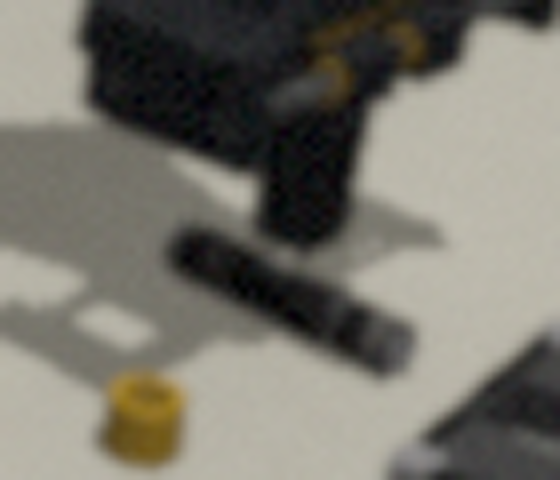

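```bash
python3 - <<'E'
from h import *
for z in (.003,.03,.05): print(z,atz("scene",(368.1,170.6),z))
E
python3 -m inch '[[1,[0,0,-3],0],[1,[0,0,-8],0],[1,[0,0,-10],0],[0.4,[0,0,-10],0],[0.4,[0,0,-10],0],[0.4,[0,0,-10],0]]'
python3 - <<'E'
from h import *
im=viewer.snapshot("wrist")[:,:,::-1].copy(); cv2.imwrite("pics/w3.png",im)
im=viewer.snapshot("scene")[:,:,::-1][60:230,290:480]; cv2.imwrite("pics/s3.png",cv2.resize(im,None,fx=3,fy=3,interpolation=cv2.INTER_CUBIC))
for o in viewer.outline_of("wrist","pencil_mic_center")[:2]:
    c,s,a=rectmask(o["pixels"]); b=cv2.boxPoints((c,s,a)); W=np.array([atz("wrist",q,.0105) for q in b])
    print(o["p"],c,s,a,W.round(4))
E
```

```text
0.003 [0.40084002 0.3868785  0.003     ]
0.03 [0.42947224 0.3432327  0.03      ]
0.05 [0.45068129 0.31090248 0.05      ]
clock: 4.1
tool_pos: [0.4285, 0.3383, 0.1158]
eef_rot: [0.001, 1.0, -0.001, -0.001]
contact_force: [-0.9, 0.5, 0.3]
opening: 0.256
0.9 (278.72747802734375, 198.98829650878906) (22.239870071411133, 104.15470886230469) 0.8680515289306641 [[0.4806 0.3289 0.0105]
 [0.3764 0.3317 0.0105]
 [0.3768 0.3517 0.0105]
 [0.481  0.3515 0.0105]]
```

View pics/w3.png

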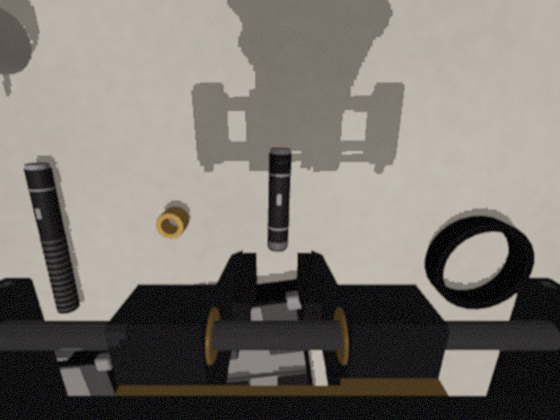

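View pics/s3.png

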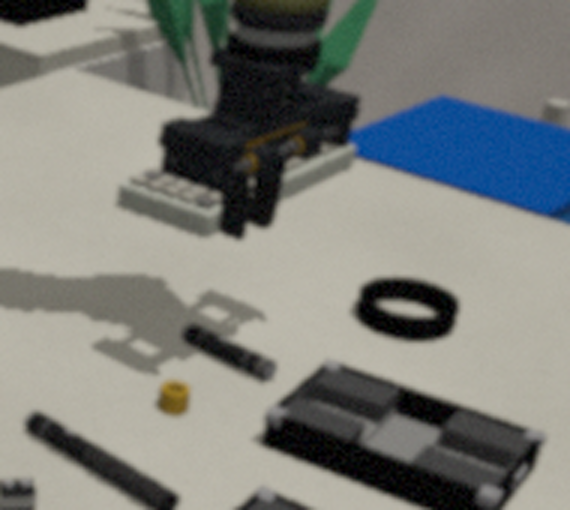

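The jaws shut fully on nothing. Both cameras put the real fingertips about 27–30 mm higher than the stated tip offset. I'll check this by descending around the mic in small steps and watching the force.

```bash
python3 - <<'E'
from h import *
go(0.4287,0.341,0.01,180)
E
python3 -m inch '[[0.4,[0,0.25,5],0],[0.4,[0,0.25,9],0],[0.4,[0,0.25,10.5],0],[0.4,[0,0.25,10.5],0],[0.4,[0,0.25,10.5],0]]'
python3 -m inch '[[0.4,[0,0,0.4],0],[0.4,[0,0,0.8],0],[0.4,[0,0,0.8],0],[0.4,[0,0,0.8],0]]'
python3 - <<'E'
from h import *
im=viewer.snapshot("scene")[:,:,::-1][90:210,300:440]; cv2.imwrite("pics/s4.png",cv2.resize(im,None,fx=5,fy=5,interpolation=cv2.INTER_CUBIC))
E
```

```text
shift [-0.04  0.27 10.58] turn -0.1 | clock 4.2 pos [0.4285 0.3385 0.1158] heading 179.9 open 0.392 q7 0.44
clock: 4.75
tool_pos: [0.4289, 0.3416, 0.0118]
eef_rot: [0.001, 1.0, -0.0, -0.0]
contact_force: [-0.6, 0.9, 0.9]
opening: 0.597
clock: 5.15
tool_pos: [0.4293, 0.3416, 0.0044]
eef_rot: [0.001, 1.0, 0.0, 0.0]
contact_force: [-0.4, -0.6, -0.3]
opening: 0.599
```

View pics/s4.png

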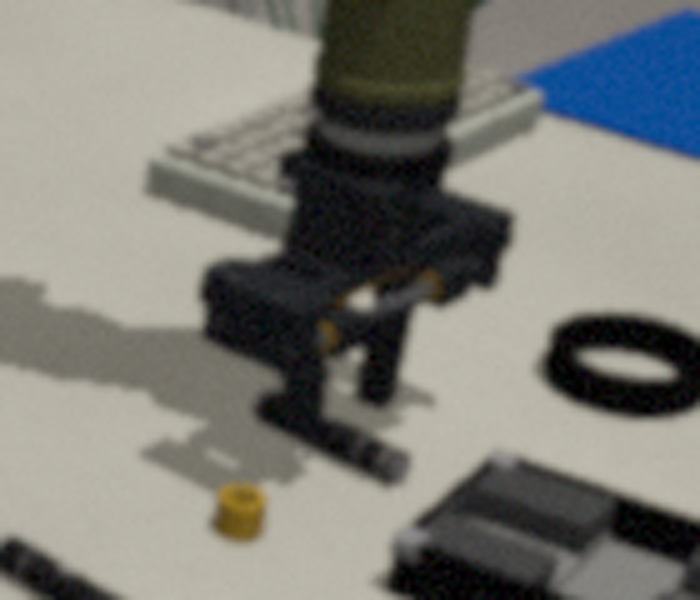

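```bash
python3 -m inch '[[0.4,[0,0,0.4],0],[0.4,[0,0,0.8],0],[0.4,[0,0,1.0],0],[0.4,[0,0,1.0],0],[0.4,[0,0,1.0],0]]'
python3 -m inch '[[0.4,[0,0,0.2],0],[0.4,[0,0,0.4],0],[0.4,[0,0,0.5],0],[0.4,[0,0,0.5],0]]'
python3 - <<'E'
from h import *
im=viewer.snapshot("scene")[:,:,::-1][90:210,300:440]; cv2.imwrite("pics/s5.png",cv2.resize(im,None,fx=5,fy=5,interpolation=cv2.INTER_CUBIC))
E
```

```text
clock: 5.7
tool_pos: [0.429, 0.3415, -0.0061]
eef_rot: [0.001, 1.0, -0.0, -0.0]
contact_force: [0.9, -0.5, 0.3]
opening: 0.597
clock: 6.1
tool_pos: [0.429, 0.3415, -0.0112]
eef_rot: [0.001, 1.0, -0.0, -0.0]
contact_force: [1.2, -0.1, 0.8]
opening: 0.599
```

View pics/s5.png

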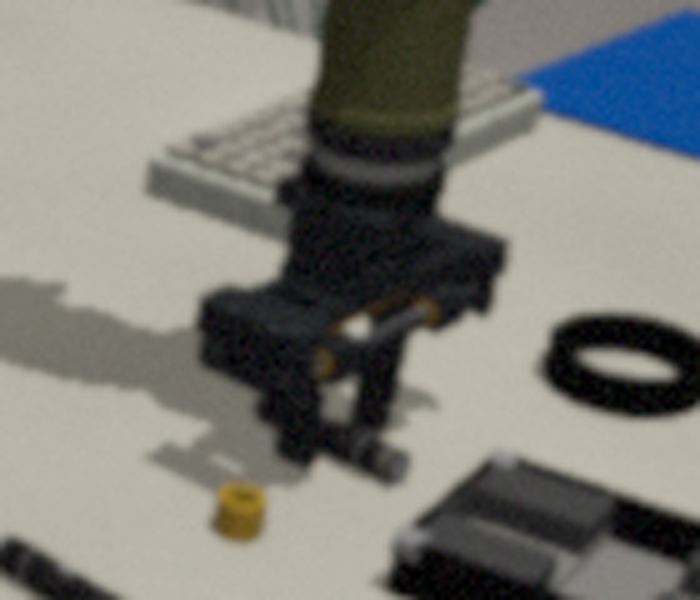

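```bash
python3 -m inch '[[0.6,[0,0,0],0],[0.8,[0,0,0],0],[1,[0,0,0],0],[1,[0,0,0],0],[1,[0,0,0],0],[1,[0,0,0],0],[1,[0,0,0],0]]' 25
python3 -m inch '[[1,[0,0,-0.5],0],[1,[0,0,-1.5],0],[1,[0,0,-3],0],[1,[0,0,-5],0],[1,[0,0,-5],0],[1,[0,0,-5],0]]'
python3 - <<'E'
from h import *
im=viewer.snapshot("scene")[:,:,::-1][90:210,300:440]; cv2.imwrite("pics/s6.png",cv2.resize(im,None,fx=4,fy=4,interpolation=cv2.INTER_CUBIC))
im=viewer.snapshot("wrist")[:,:,::-1]; cv2.imwrite("pics/w6.png",im)
go(.6254,-.3274,.1,175)
E
```

```text
clock: 6.85
tool_pos: [0.4291, 0.3413, -0.0109]
eef_rot: [0.001, 1.0, -0.0, -0.0]
contact_force: [-0.6, -1.5, 1.0]
opening: 0.235
clock: 7.45
tool_pos: [0.4294, 0.3418, 0.0394]
eef_rot: [0.001, 1.0, 0.001, 0.0]
contact_force: [-0.2, 0.4, -1.8]
opening: 0.233
shift [-19.83 -66.81  -6.13] turn 4.8 | clock 7.5 pos [0.4288 0.3412 0.0385] heading 179.8 open 0.234 q7 0.38
```

View pics/s6.png

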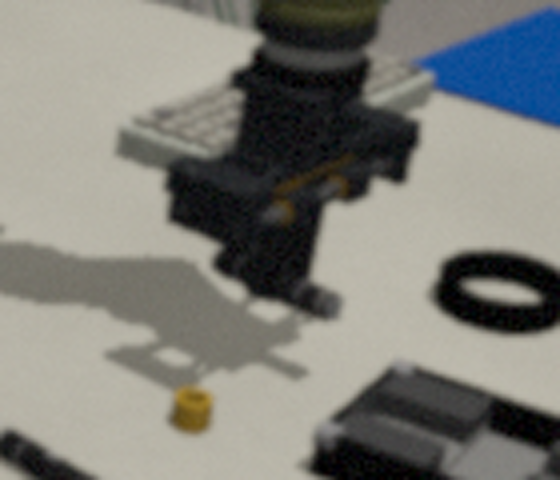

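View pics/w6.png

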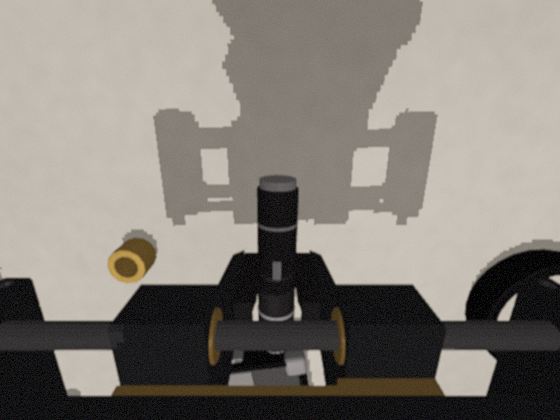

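```bash
cat >> h.py <<'E'
from scipy.optimize import minimize
def boxmask(cam,P,x,y,yaw,L,W,z0,z1,sc=4):
    c,s=np.cos(yaw),np.sin(yaw)
    pts=[proj(cam,(x+c*a*L/2-s*b*W/2,y+s*a*L/2+c*b*W/2,z),P) for a in(-1,1) for b in(-1,1) for z in(z0,z1)]
    h=cv2.convexHull((np.array(pts)*sc*16+sc*8).astype(np.int32).reshape(-1,1,2))
    m=np.zeros((420*sc,560*sc),np.uint8); cv2.fillConvexPoly(m,h,255,shift=4)
    return cv2.resize(m,(560,420),interpolation=cv2.INTER_AREA)/255.
def fitbox(cams,x0,L,W,z0,z1):
    """cams: list of (name,P,mask)"""
    def f(v):
        e=0
        for n,P,m in cams:
            b=boxmask(n,P,v[0],v[1],v[2],L,W,z0,z1); e+=np.minimum(b,m).sum()/np.maximum(b,m).sum()
        return -e/len(cams)
    S=np.array([x0]*4,float); S[1,0]+=.008;S[2,1]+=.008;S[3,2]+=.08
    o=minimize(f,x0,method="Nelder-Mead",options=dict(initial_simplex=S,xatol=2e-4,fatol=1e-4)); return o.x,-o.fun
E
python3 - <<'E'
from h import *
C={"pencil":(.6254,-.328,-.11),"shotgun":(.62,.316,.157),"studio":(.697,-.112,-.07),"handheld":(.695,.109,.106)}
for cam in("top","scene"):
    viewer.snapshot(cam); P=viewer.camera_params(cam)
    for n,g in C.items():
        best=None
        for o in viewer.outline_of(cam,n+"_case"):
            b=boxmask(cam,P,*g,.19,.116,0,.034,1); io=np.minimum(b,o["pixels"]).sum()/np.maximum(b,o["pixels"]).sum()
            if best is None or io>best[0]: best=(io,o)
        if best is None or best[0]<.4: print(cam,n,"none",best and best[0]);continue
        v,f=fitbox([(cam,P,best[1]["pixels"].astype(float))],g,.19,.116,0,.034)
        print(cam,n,np.round(v[:2],4),round(np.degrees(v[2]),1),round(f,3),best[1]["p"])
E
```

```text
top pencil [ 0.6279 -0.3306] -6.3 0.972 0.69
top shotgun [0.6219 0.3185] 8.5 0.968 0.81
top studio [ 0.7006 -0.1114] -4.2 0.975 0.9
top handheld [0.6988 0.1102] 5.5 0.976 0.62
scene pencil [ 0.6251 -0.3342] -6.2 0.988 0.88
scene shotgun [0.6179 0.3186] 9.0 0.96 0.64
scene studio [ 0.6975 -0.1139] -4.1 0.983 0.68
scene handheld [0.6952 0.1079] 5.7 0.977 0.91
```

```bash
python3 - <<'E'
from h import *
go(.6265,-.332,.12,173.75)
E
python3 -m inch '[[1,[0,0,-3],0],[1,[-1,-1,-7],0],[1,[-2,-5,-8],0],[1,[-3,-10,-8],0],[1,[-5,-15,-8],0],[1,[-6,-19,-8],1],[1,[-7,-23,-8],1],[1,[-8,-27,-8],1],[1,[-10,-31,-8],2],[1,[-11,-35,-8],2],[1,[-12,-39,-8],3],[1,[-13,-43,-8],3],[1,[-14,-47,-8],4],[1,[-15,-51,-8],4],[1,[-16,-55,-8],5],[1,[-17,-58,-8],5],[1,[-18,-62,-8],6],[1,[-19,-65,-8],6],[1,[-19.8,-67,-8],6],[1,[-19.8,-67.3,-8],6]]'
python3 -m inch '[[1,[0,0,0],0],[1,[0,0,0],0],[1,[0,0,0],0],[1,[0,0,0],0],[1,[0,0,0],0]]'
python3 - <<'E'
from h import *
go(.6265,-.332,.12,173.75)
im=viewer.snapshot("wrist")[:,:,::-1]; cv2.imwrite("pics/w7.png",im)
im=viewer.snapshot("top")[:,:,::-1]; cv2.imwrite("pics/t7.png",im)
E
```

```text
shift [-19.92 -67.3   -8.11] turn 6.1 | clock 8.1 pos [0.4291 0.3415 0.0389] heading 179.8 open 0.231 q7 0.38
clock: 10.05
tool_pos: [0.6248, -0.3362, 0.1183]
eef_rot: [0.056, 0.998, -0.001, 0.0]
contact_force: [-0.2, -0.1, -1.6]
opening: 0.238
clock: 10.55
tool_pos: [0.6254, -0.3313, 0.1192]
eef_rot: [0.053, 0.999, 0.0, -0.0]
contact_force: [0.1, 0.1, -1.6]
opening: 0.238
shift [-0.12 -0.06 -0.08] turn 0.2 | clock 10.6 pos [ 0.6254 -0.3313  0.1192] heading 173.9 open 0.238 q7 1.54
```

View pics/w7.png

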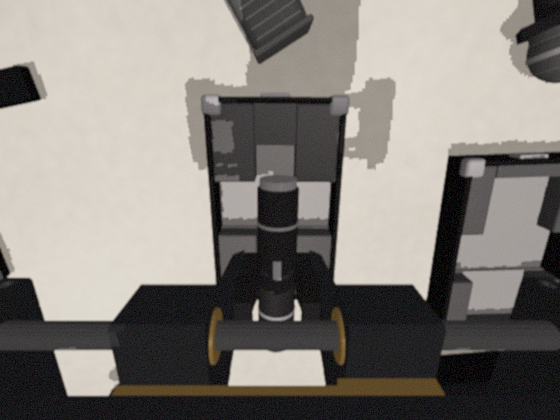

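View pics/t7.png

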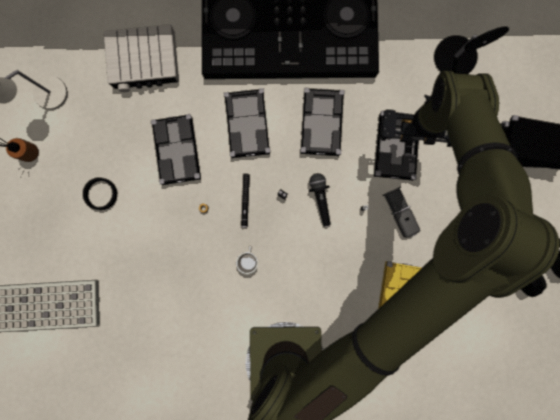

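```bash
python3 - <<'E'
from h import *
viewer.snapshot("wrist");
print(atz("wrist",(275,103),.034), .6265-.095*np.cos(.109),-.332+.095*np.sin(.109), atz("wrist",(274.5,140),.032))
E
python3 -m inch '[[1,[-0.1,0,3],0],[1,[-0.1,0,6],0],[1,[-0.1,0,8],0],[1,[-0.1,0,9.5],0],[1,[-0.1,0,10.3],0],[1,[-0.1,0,10.7],0],[1,[-0.1,0,11],0],[1,[-0.1,0,11],0]]'
python3 - <<'E'
from h import *
go(.6265,-.332,.001,173.75)
im=viewer.snapshot("wrist")[:,:,::-1]; cv2.imwrite("pics/w8.png",im)
E
```

```text
[ 0.53711478 -0.32305377  0.034     ] 0.5320637889701831 -0.3216654924485055 [ 0.56590742 -0.32662691  0.032     ]
clock: 11.5
tool_pos: [0.6268, -0.3323, 0.0095]
eef_rot: [0.054, 0.999, -0.0, 0.0]
contact_force: [0.1, -0.3, -1.0]
opening: 0.236
shift [0.03 0.02 0.85] turn 0.1 | clock 11.5 pos [ 0.6268 -0.3323  0.0095] heading 173.8 open 0.236 q7 1.49
```

View pics/w8.png

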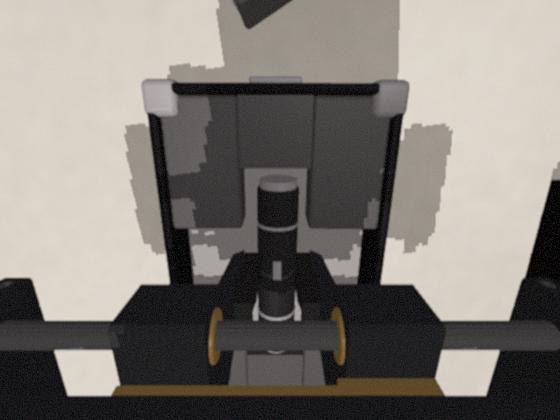

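```bash
python3 -m inch '[[1,[0,0,0.3],0],[1,[0,0,0.6],0],[1,[0,0,0.8],0],[1,[0,0,0.8],0],[1,[0,0,0.8],0]]'
python3 -m inch '[[1,[0,0,0.1],0],[1,[0,0,0.15],0],[1,[0,0,0.15],0]]'
```

```text
clock: 12.05
tool_pos: [0.6264, -0.3321, 0.0011]
eef_rot: [0.054, 0.999, 0.0, 0.0]
contact_force: [0.4, -0.6, 1.4]
opening: 0.235
clock: 12.35
tool_pos: [0.6264, -0.3322, 0.0011]
eef_rot: [0.054, 0.999, -0.0, 0.0]
contact_force: [-3.5, 1.6, 9.0]
opening: 0.234
```

```bash
python3 -m inch '[[1,[0,0,-0.1],0],[0.7,[0,0,-0.1],0],[0.5,[0,0,-0.1],0],[0.5,[0,0,-0.1],0],[0.5,[0,0,-0.1],0],[0.5,[0,0,-2],0],[0.5,[0,0,-5],0],[0.5,[0,0,-9],0],[0.5,[0,0,-12],0],[0.5,[2.5,0,-12],0],[0.5,[2.5,0,-12],0],[0.5,[2.5,0,-12],0]]'
python3 - <<'E'
from h import *
im=viewer.snapshot("wrist")[:,:,::-1]; cv2.imwrite("pics/w9.png",im)
for o in viewer.outline_of("wrist","pencil_mic_center")[:1]:
    c,s,a=rectmask(o["pixels"]); b=cv2.boxPoints((c,s,a)); W=np.array([atz("wrist",q,.0225) for q in b]); print(o["p"],W.mean(0),W.round(3).tolist())
for o in viewer.outline_of("wrist","studio_mic_center")[:1]:
    v,f=fitbox([("wrist",viewer.camera_params("wrist"),o["pixels"].astype(float))],(.4304,-.34,.42),.144,.05,0,.04); print(o["p"],v[:2],np.degrees(v[2]),f)
go(.6265,-.332,.001,173.75)
E
```

```text
clock: 13.55
tool_pos: [0.6016, -0.3299, 0.1204]
eef_rot: [0.054, 0.999, -0.0, 0.0]
contact_force: [0.2, -0.2, -0.6]
opening: 0.501
0.64 [ 0.62674665 -0.33015919  0.0225    ] [[0.678, -0.348, 0.023], [0.573, -0.334, 0.023], [0.575, -0.313, 0.023], [0.681, -0.325, 0.023]]
0.95 [ 0.42866359 -0.33937743] 23.720455560408787 0.9506066215576886
shift [-2.44 -0.03 11.82] turn 0.1 | clock 13.7 pos [ 0.6023 -0.3292  0.1192] heading 173.9 open 0.499 q7 1.52
```

View pics/w9.png

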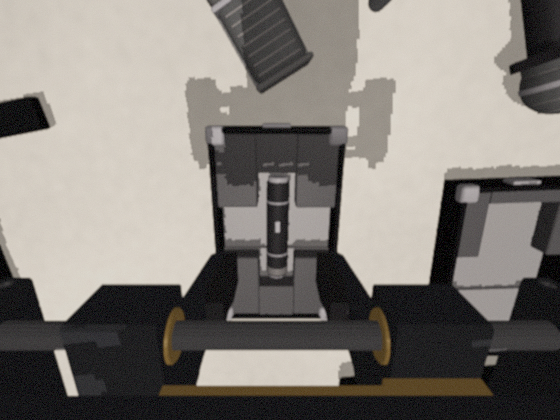

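```bash
python3 - <<'E'
from h import *
go(.429,-.3397,.12,23.9)
viewer.snapshot("top"); P=viewer.camera_params("top")
im=viewer.snapshot("top"); cv2.imwrite("pics/t8.png",cv2.resize(im[150:270,280:440,::-1],None,fx=4,fy=4,interpolation=cv2.INTER_CUBIC))
for o in viewer.outline_of("top","studio_mic_center")[:1]:
    v,f=fitbox([("top",P,o["pixels"].astype(float))],(.4304,-.34,.42),.144,.05,0,.04); print(o["p"],v[:2],np.degrees(v[2]),f)
print(atz("top",(364.4,207),.05))
E
```

```text
shift [17.11 -2.9  -0.09] turn -30.0 | clock 13.7 pos [ 0.6023 -0.3292  0.1192] heading 173.9 open 0.499 q7 1.52
0.55 [ 0.43107717 -0.33632465] 25.207780894497063 0.8440020418580909
[ 0.44419023 -0.22671666  0.05      ]
```

View pics/t8.png

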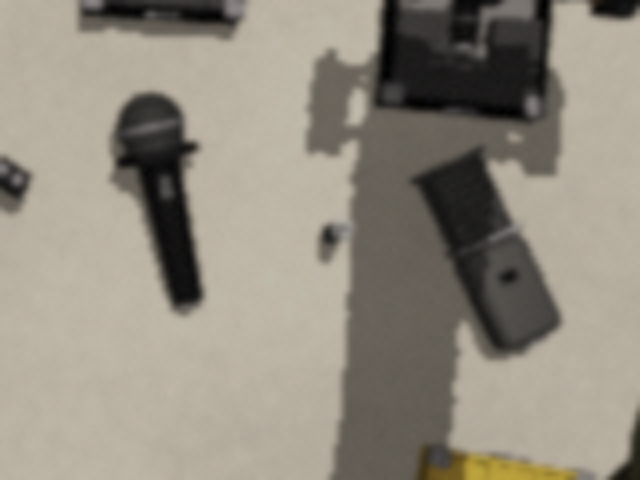

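```bash
python3 -m inch '[[0.3,[4,-1,-2],-7],[0,[8,-2,-3],-14],[0,[12,-2.5,-3],-21],[0,[15,-2.9,-3],-28],[0,[17.1,-2.9,-3],-30],[0,[17.1,-2.9,-3],-30],[0,[17.1,-2.9,-3],-30],[0,[17.1,-2.9,-3],-30],[0,[17.1,-2.9,-3],-30]]'
python3 - <<'E'
from h import *
im=viewer.snapshot("wrist")[:,:,::-1]; cv2.imwrite("pics/w10.png",im)
for o in viewer.outline_of("wrist","studio_mic_center")[:1]:
    v,f=fitbox([("wrist",viewer.camera_params("wrist"),o["pixels"].astype(float))],(.4304,-.34,.42),.144,.05,0,.04); print(o["p"],v[:2],np.degrees(v[2]),f)
    go(*v[:2],-.005,np.degrees(v[2]))
E
```

```text
clock: 14.75
tool_pos: [0.4301, -0.3396, 0.1495]
eef_rot: [-0.207, 0.978, -0.0, 0.001]
contact_force: [0.9, -0.5, -0.5]
opening: 1.002
0.75 [ 0.42784746 -0.34026189] 24.03623633540466 0.9317872792409658
shift [ 0.18  0.   15.44] turn -0.1 | clock 14.8 pos [ 0.4294 -0.3396  0.1494] heading -156.1 open 0.998 q7 1.97
```

View pics/w10.png

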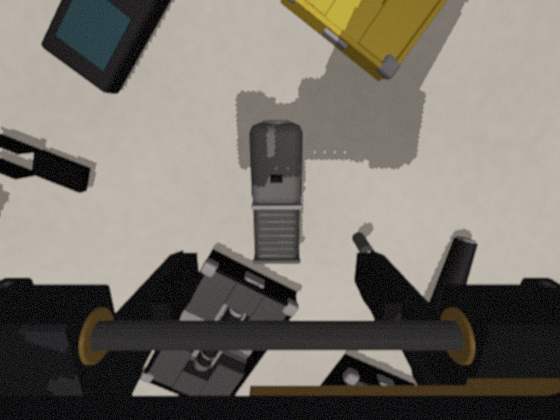

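```bash
python3 -m inch '[[0.2,[0.1,0,4],0],[0.2,[0.1,0,8],0],[0.2,[0.1,0,12],0],[0.2,[0.1,0,14],0],[0.2,[0.1,0,15],0],[0.2,[0.1,0,15.4],0],[0.2,[0.1,0,15.4],0],[0.2,[0.1,0,15.4],0],[0.5,[0.1,0,15.4],0],[1,[0.1,0,15.4],0],[1,[0.1,0,15.4],0],[1,[0.1,0,15.4],0],[1,[0.1,0,15.4],0],[1,[0.1,0,15.4],0]]' 35
python3 -m inch '[[1,[0,0,-0.5],0],[1,[0,0,-2],0],[1,[0,0,-5],0],[1,[0,0,-9],0],[1,[0,0,-13],0],[1,[0,0,-13],0],[1,[0,0,-13],0]]'
python3 - <<'E'
from h import *
im=viewer.snapshot("wrist")[:,:,::-1]; cv2.imwrite("pics/w11.png",im)
go(.699,-.1127,.13,-4.15)
E
```

```text
clock: 16.25
tool_pos: [0.4277, -0.3408, -0.0039]
eef_rot: [-0.207, 0.978, -0.001, 0.0]
contact_force: [-1.6, 0.3, 6.2]
opening: 0.564
clock: 16.95
tool_pos: [0.4269, -0.3404, 0.1255]
eef_rot: [-0.206, 0.978, -0.0, -0.0]
contact_force: [0.1, -0.2, -3.6]
opening: 0.563
shift [-34.15   9.77  -0.6 ] turn 28.0 | clock 17.0 pos [ 0.4261 -0.3401  0.1244] heading -156.2 open 0.568 q7 1.93
```

View pics/w11.png

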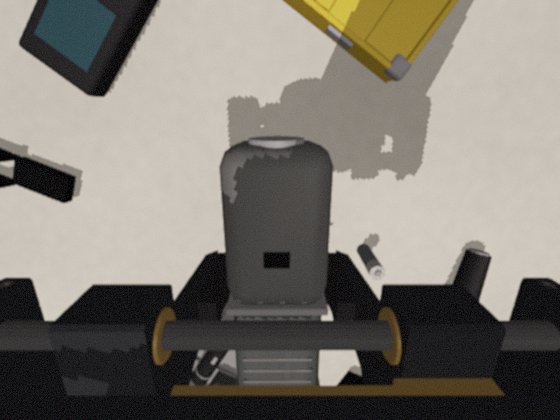

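```bash
python3 -m inch '[[1,[-3,1,0],2],[1,[-7,2,0],5],[1,[-11,3,0],9],[1,[-15,4.3,0],13],[1,[-19,5.4,0],17],[1,[-23,6.5,0],20],[1,[-27,7.7,0],24],[1,[-31,8.8,0],27],[1,[-33,9.4,0],28],[1,[-34.1,9.7,0],28],[1,[-34.1,9.7,0],28],[1,[-34.1,9.7,0],28],[1,[-34.1,9.7,0],28],[1,[-34.1,9.7,0],28]]'
python3 - <<'E'
from h import *
im=viewer.snapshot("wrist")[:,:,::-1]; cv2.imwrite("pics/w12.png",im)
go(.699,-.1127,.02,-4.15)
print(atz("wrist",(276,150),.03))
E
```

```text
clock: 18.4
tool_pos: [0.6991, -0.1158, 0.1254]
eef_rot: [0.037, 0.999, -0.001, -0.0]
contact_force: [0.1, -0.1, -3.6]
opening: 0.565
shift [ 0.05  0.27 10.56] turn -0.1 | clock 18.4 pos [ 0.6994 -0.1154  0.1256] heading 175.8 open 0.567 q7 1.26
[ 0.6491883  -0.11164246  0.03      ]
```

View pics/w12.png

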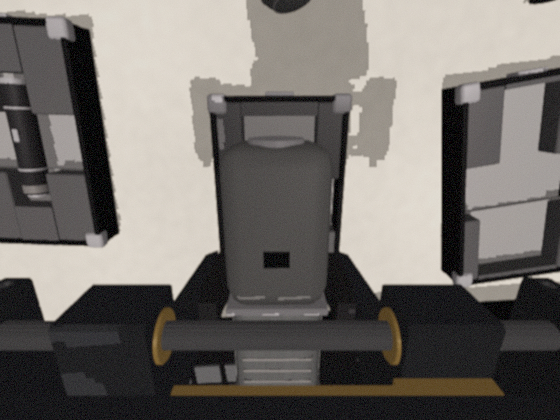

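```bash
python3 -m inch '[[1,[0.05,0.27,3],0],[1,[0.05,0.27,6],0],[1,[0.05,0.27,8],0],[1,[0.05,0.27,9.5],0],[1,[0.05,0.27,10],0],[1,[0.05,0.27,10],0],[1,[0.05,0.27,10],0]]'
python3 - <<'E'
from h import *
im=viewer.snapshot("wrist")[:,:,::-1]; cv2.imwrite("pics/w13.png",im)
go(.699,-.1127,.008,-4.15)
E
```

```text
clock: 19.15
tool_pos: [0.7008, -0.1111, 0.0267]
eef_rot: [0.036, 0.999, 0.0, 0.001]
contact_force: [1.1, -0.6, -3.4]
opening: 0.566
shift [ 0.19 -0.18  1.9 ] turn -0.0 | clock 19.2 pos [ 0.7009 -0.1111  0.027 ] heading 175.8 open 0.561 q7 1.21
```

View pics/w13.png

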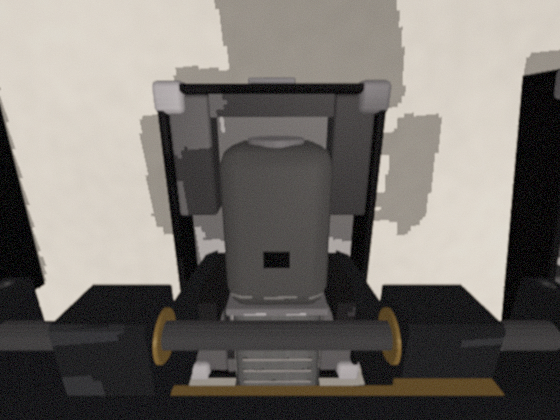

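```bash
python3 -m inch '[[1,[0.15,-0.15,0.3],0],[1,[0.15,-0.15,0.8],0],[1,[0.15,-0.15,1.2],0],[1,[0.15,-0.15,1.6],0],[1,[0.15,-0.15,1.8],0],[1,[0.15,-0.15,1.9],0],[1,[0.15,-0.15,1.9],0]]'
python3 -m inch '[[1,[0,0,0.1],0],[1,[0,0,0.15],0],[1,[0,0,0.15],0]]'
```

```text
clock: 19.9
tool_pos: [0.698, -0.1124, 0.0082]
eef_rot: [0.036, 0.999, -0.0, -0.0]
contact_force: [-4.2, 1.0, 8.4]
opening: 0.561
clock: 20.2
tool_pos: [0.698, -0.1124, 0.0081]
eef_rot: [0.036, 0.999, -0.0, -0.0]
contact_force: [-7.9, 0.3, 16.8]
opening: 0.565
```

```bash
python3 -m inch '[[1,[0,0,-0.1],0],[0.35,[0,0,-0.1],0],[0.3,[0,0,-0.1],0],[0.3,[0,0,-0.1],0],[0.3,[0,0,-0.1],0],[0.3,[0,0,-0.1],0],[0.3,[0,0,-1],0],[0.3,[0,0,-3],0],[0.3,[0,0,-7],0],[0.3,[0,0,-12],0],[0.3,[3,0,-14],0],[0.3,[3,0,-14],0],[0.3,[3,0,-14],0]]'
python3 - <<'E'
from h import *
im=viewer.snapshot("wrist")[:,:,::-1]; cv2.imwrite("pics/w14.png",im)
for o in viewer.outline_of("wrist","studio_mic_center")[:1]:
    v,f=fitbox([("wrist",viewer.camera_params("wrist"),o["pixels"].astype(float))],(.699,-.1127,-.07),.144,.05,.012,.052); print(o["p"],v[:2],np.degrees(v[2]),f)
go(.47,-.104,.14,7)
E
```

```text
clock: 21.5
tool_pos: [0.6687, -0.1106, 0.147]
eef_rot: [0.036, 0.999, -0.0, 0.001]
contact_force: [0.0, -0.1, 0.0]
opening: 0.702
0.97 [ 0.69859624 -0.11224826] -3.9493266843699875 0.9086962485047224
shift [19.85 -0.8   0.48] turn -11.2 | clock 21.6 pos [ 0.6685 -0.1105  0.1448] heading 175.8 open 0.699 q7 1.24
```

View pics/w14.png

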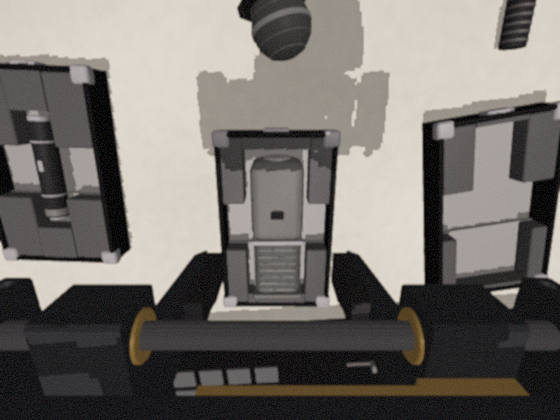

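```bash
python3 -m inch '[[0.2,[5,-0.2,-1],-3],[0.2,[10,-0.4,-1.5],-6],[0.2,[15,-0.6,-1.5],-9],[0.2,[19,-0.8,-1.5],-11],[0.2,[19.8,-0.8,-1.5],-11],[0.2,[19.8,-0.8,-1.5],-11],[0.2,[19.8,-0.8,-1.5],-11],[0.2,[19.8,-0.8,-1.5],-11]]'
python3 - <<'E'
from h import *
im=viewer.snapshot("wrist")[:,:,::-1]; cv2.imwrite("pics/w15.png",im)
for o in viewer.outline_of("wrist","handheld_mic_center")[:2]:
    m=o["pixels"]; print(o["p"],o["bbox"])
    for rr in range(120,300,15):
        c=np.where(m[rr])[0]
        if len(c): print(rr,c.min(),c.max(),np.round(atz("wrist",((c.min()+c.max())/2,rr),.023)[:2],4))
go(.47,-.104,.14,7)
E
```

```text
clock: 22.4
tool_pos: [0.4725, -0.1036, 0.1598]
eef_rot: [-0.06, 0.998, 0.0, 0.001]
contact_force: [0.4, 0.1, 0.2]
opening: 0.801
0.69 [247.7, 110.2, 60.8, 150.5]
120 256 278 [ 0.3996 -0.1211]
135 256 280 [ 0.4137 -0.1185]
150 258 282 [ 0.4281 -0.1149]
165 258 283 [ 0.4432 -0.1127]
180 260 285 [ 0.4586 -0.1088]
195 260 287 [ 0.4746 -0.1059]
210 260 291 [ 0.4911 -0.1018]
225 250 298 [ 0.5086 -0.1014]
240 255 300 [ 0.5261 -0.0954]
255 264 293 [ 0.5446 -0.092 ]
shift [ 0.18 -0.02  1.98] turn -0.2 | clock 22.5 pos [ 0.4717 -0.1036  0.1598] heading -173.2 open 0.805 q7 1.26
```

View pics/w15.png

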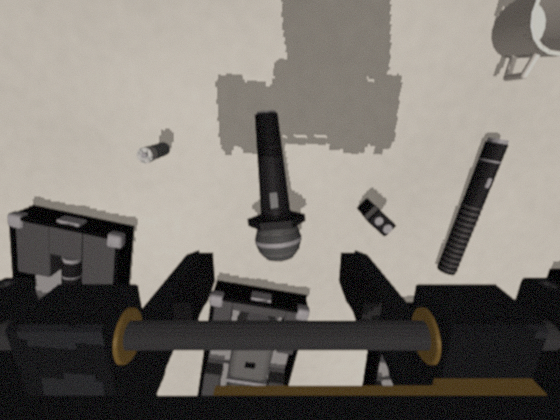

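```bash
python3 - <<'E'
from h import *
viewer.snapshot("wrist"); m=viewer.outline_of("wrist","handheld_mic_center")[0]["pixels"]
rows=np.arange(118,205,6); C=[]
for rr in rows:
    c=np.where(m[rr])[0]; w=atz("wrist",((c.min()+c.max())/2,rr),.018+.0)
    # iterate axis height along
    C.append(w[:2])
C=np.array(C); k=np.polyfit(C[:,0],C[:,1],1); print("yaw",np.degrees(np.arctan(k[0])))
b=atz("wrist",(278.5,240),.0302); print("ball",b)
lo=[atz("wrist",(278,y),.03) for y in (258,260)]; print(lo)
t=atz("wrist",(266,111),.018); print("tail",t)
d=b-t; yaw=np.arctan2(d[1],d[0]); print(np.degrees(yaw), np.hypot(*d[:2]))
c=b[:2]-.053*np.array([np.cos(yaw),np.sin(yaw)]); print("centre",c, "from tail", t[:2]+.079*np.array([np.cos(yaw),np.sin(yaw)]))
viewer.snapshot("top"); P=viewer.camera_params("top")
o=viewer.outline_of("top","handheld_mic_center")
for q in o[:2]:
  rc=rectmask(q["pixels"]); print(q["p"],rc)
  cc,s,a=rc
  b4=cv2.boxPoints(rc); print([atz("top",x,.022)[:2].round(3).tolist() for x in b4])
E
```

```text
yaw 11.925960979532631
ball [ 0.52191046 -0.09483868  0.0302    ]
[array([ 0.54394768, -0.09270582,  0.03      ]), array([ 0.54643858, -0.09240264,  0.03      ])]
tail [ 0.39066126 -0.12321278  0.018     ]
12.19875684123514 0.1342812098793202
centre [ 0.47010718 -0.10603777] from tail [ 0.46787748 -0.1065198 ]
0.5 ((324.6470947265625, 213.5882568359375), (23.283418655395508, 9.701424598693848), 75.96376037597656)
[[0.457, -0.095], [0.464, -0.123], [0.398, -0.138], [0.392, -0.111]]
```

```bash
python3 - <<'E'
from h import *
go(.479,-.104,-.006,12)
E
python3 -m inch '[[0.3,[-0.7,0.2,2],-5.2],[0.3,[-0.7,0.2,2],-5.2],[0.3,[-0.7,0.2,2],-5.2]]'
python3 - <<'E'
from h import *
go(.479,-.104,-.006,12)
im=viewer.snapshot("wrist")[:,:,::-1]; cv2.imwrite("pics/w16.png",im)
E
```

```text
shift [-0.83 -0.12 16.59] turn -5.2 | clock 22.7 pos [ 0.4706 -0.1038  0.1599] heading -173.2 open 0.799 q7 1.26
clock: 23.0
tool_pos: [0.4766, -0.101, 0.1399]
eef_rot: [-0.104, 0.995, 0.0, -0.001]
contact_force: [0.4, -0.3, -0.2]
opening: 0.702
shift [-0.19 -0.35 14.59] turn -0.1 | clock 23.0 pos [ 0.4766 -0.101   0.1399] heading -168.1 open 0.702 q7 1.3
```

View pics/w16.png

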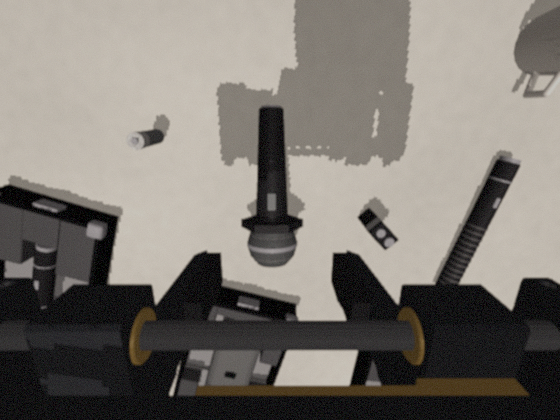

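```bash
python3 -m inch '[[0.3,[-0.2,-0.35,4],0],[0.3,[-0.2,-0.35,8],0],[0.3,[-0.2,-0.35,11],0],[0.3,[-0.2,-0.35,13],0],[0.3,[-0.2,-0.35,14],0],[0.3,[-0.2,-0.35,14.5],0],[0.3,[-0.2,-0.35,14.5],0],[0.3,[-0.2,-0.35,14.5],0]]' 40
python3 -m inch '[[0.5,[0,0,0],0],[0.7,[0,0,0],0],[1,[0,0,0],0],[1,[0,0,0],0],[1,[0,0,0],0],[1,[0,0,0],0],[1,[0,0,0],0]]' 40
python3 -m inch '[[1,[0,0,-0.5],0],[1,[0,0,-1.5],0],[1,[0,0,-4],0],[1,[0,0,-8],0],[1,[0,0,-13],0],[1,[0,0,-13],0],[1,[0,0,-13],0]]'
python3 - <<'E'
from h import *
im=viewer.snapshot("wrist")[:,:,::-1]; cv2.imwrite("pics/w17.png",im)
im=viewer.snapshot("scene")[:,:,::-1][90:270,140:400]; cv2.imwrite("pics/s17.png",cv2.resize(im,None,fx=3,fy=3,interpolation=cv2.INTER_CUBIC))
a=np.radians(5.6); go(.697+.010*np.cos(a),.109+.010*np.sin(a),.13,5.6)
E
```

```text
clock: 23.85
tool_pos: [0.4802, -0.1042, -0.0041]
eef_rot: [-0.105, 0.995, -0.0, 0.001]
contact_force: [-0.1, -0.3, 0.1]
opening: 0.697
clock: 24.55
tool_pos: [0.4798, -0.1043, -0.0048]
eef_rot: [-0.105, 0.994, -0.0, 0.0]
contact_force: [0.1, -1.6, 3.6]
opening: 0.344
clock: 25.25
tool_pos: [0.4796, -0.1043, 0.1255]
eef_rot: [-0.105, 0.995, -0.0, 0.001]
contact_force: [-0.2, 0.3, -3.0]
opening: 0.34
shift [-26.84  16.18  -0.7 ] turn 6.4 | clock 25.4 pos [ 0.4782 -0.1043  0.1237] heading -168.0 open 0.344 q7 1.26
```

View pics/w17.png

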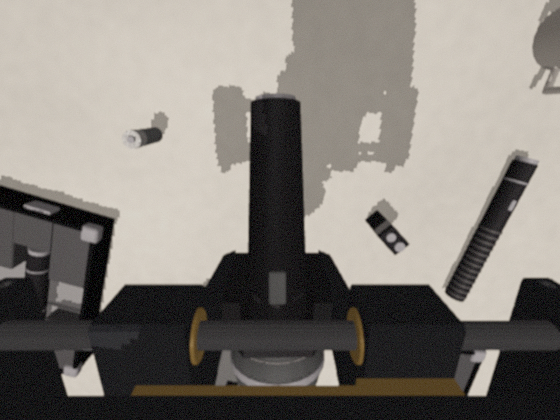

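View pics/s17.png

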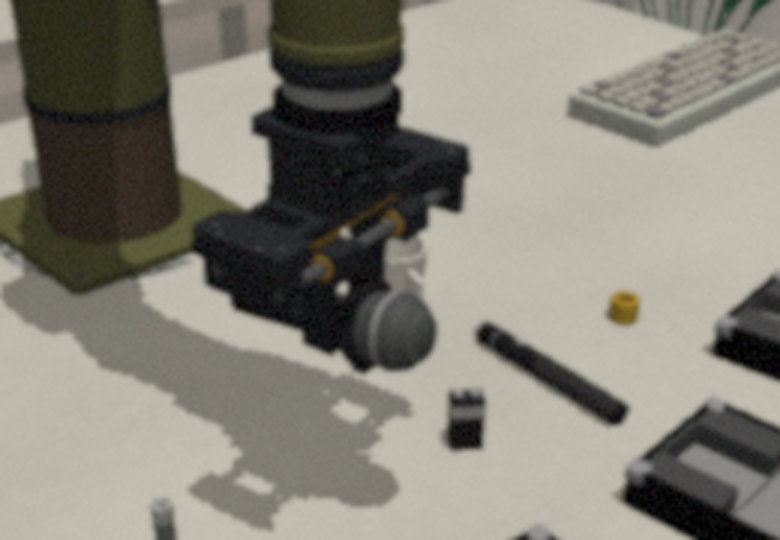

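```bash
python3 - <<'E'
from h import *
p,R,s=tool()
for dz in (.0165,.0225,.0285):
    w=atz("wrist",(274.5,98),p[2]+dz); print(dz,R.T@(w-p))
E
```

```text
0.0165 [ 0.0888017  -0.00049286 -0.01623498]
0.0225 [ 0.08859766 -0.00045728 -0.0222356 ]
0.0285 [ 0.08839363 -0.00042171 -0.02823621]
```

```bash
python3 -m inch '[[1,[-3,1.8,0],1],[1,[-6,3.6,0],1.5],[1,[-9,5.4,0],2],[1,[-12,7.2,0],3],[1,[-15,9,0],4],[1,[-18,10.9,0],5],[1,[-21,12.7,0],5.5],[1,[-24,14.5,0],6],[1,[-26,15.7,0],6.4],[1,[-26.8,16.2,0],6.4],[1,[-26.8,16.2,0],6.4],[1,[-26.8,16.2,0],6.4],[1,[-26.8,16.2,0],6.4],[1,[-26.8,16.2,0],6.4]]'
python3 - <<'E'
from h import *
im=viewer.snapshot("wrist")[:,:,::-1]; cv2.imwrite("pics/w18.png",im)
a=np.radians(5.6); go(.697+.010*np.cos(a),.109+.010*np.sin(a),.02,5.6)
E
```

```text
clock: 26.75
tool_pos: [0.7074, 0.1087, 0.125]
eef_rot: [-0.049, 0.999, -0.001, -0.0]
contact_force: [0.5, 0.2, -1.9]
opening: 0.344
shift [ 0.05  0.11 10.52] turn -0.0 | clock 26.8 pos [0.7076 0.109  0.1252] heading -174.4 open 0.341 q7 1.1
```

View pics/w18.png

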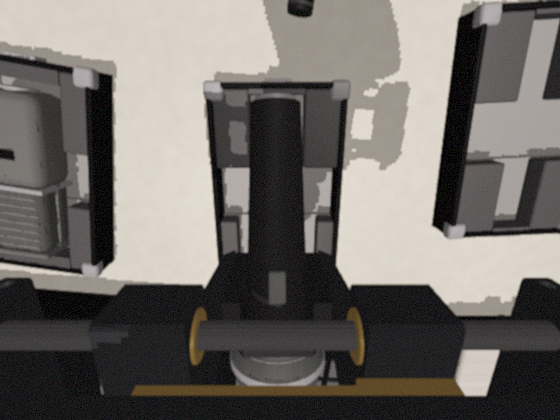

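```bash
python3 -m inch '[[1,[0.05,0.1,3],0],[1,[0.05,0.1,6],0],[1,[0.05,0.1,8],0],[1,[0.05,0.1,9.5],0],[1,[0.05,0.1,10],0],[1,[0.05,0.1,10],0],[1,[0.05,0.1,10],0]]'
python3 - <<'E'
from h import *
im=viewer.snapshot("wrist")[:,:,::-1]; cv2.imwrite("pics/w19.png",im)
a=np.radians(5.6); go(.697+.010*np.cos(a),.109+.010*np.sin(a),.007,5.6)
E
```

```text
clock: 27.5
tool_pos: [0.7083, 0.1115, 0.0263]
eef_rot: [-0.049, 0.999, 0.0, 0.001]
contact_force: [0.5, 0.7, -3.0]
opening: 0.344
shift [ 0.16 -0.15  1.95] turn 0.0 | clock 27.6 pos [0.7084 0.1116 0.0265] heading -174.4 open 0.344 q7 1.05
```

View pics/w19.png

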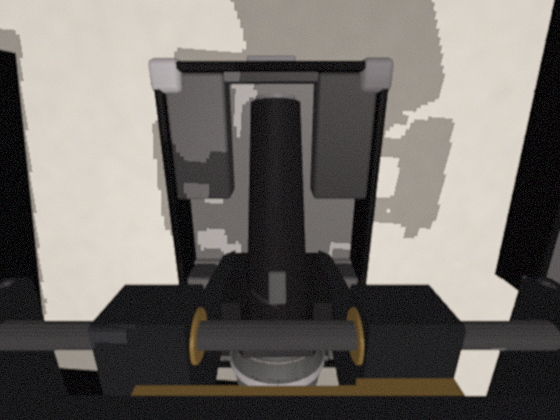

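```bash
python3 -m inch '[[1,[0.15,-0.15,0.3],0],[1,[0.15,-0.15,0.8],0],[1,[0.15,-0.15,1.2],0],[1,[0.15,-0.15,1.6],0],[1,[0.15,-0.15,1.8],0],[1,[0.15,-0.15,1.9],0],[1,[0.15,-0.15,1.9],0]]'
python3 -m inch '[[1,[0,0,0.1],0],[1,[0,0,0.15],0],[1,[0,0,0.15],0]]'
```

```text
clock: 28.25
tool_pos: [0.7058, 0.1096, 0.0073]
eef_rot: [-0.049, 0.999, -0.0, -0.0]
contact_force: [-4.0, -1.1, 5.0]
opening: 0.343
clock: 28.55
tool_pos: [0.7059, 0.1096, 0.0071]
eef_rot: [-0.049, 0.999, -0.0, -0.0]
contact_force: [-6.1, -1.3, 13.6]
opening: 0.345
```

Seated on the floor; I'll release and retreat.

```bash
python3 -m inch '[[1,[0,0,-0.1],0],[0.5,[0,0,-0.1],0],[0.4,[0,0,-0.1],0],[0.4,[0,0,-0.1],0],[0.4,[0,0,-0.1],0],[0.4,[0,0,-0.1],0],[0.4,[0,0,-1],0],[0.4,[0,0,-3],0],[0.4,[0,0,-7],0],[0.4,[0,0,-12],0],[0.4,[3,0,-14],0],[0.4,[3,0,-14],0],[0.4,[3,0,-14],0]]'
python3 - <<'E'
from h import *
im=viewer.snapshot("wrist")[:,:,::-1]; cv2.imwrite("pics/w20.png",im)
go(.4736,.116,.14,-1)
E
```

```text
clock: 29.85
tool_pos: [0.6766, 0.1067, 0.1466]
eef_rot: [-0.049, 0.999, -0.0, 0.001]
contact_force: [-0.4, -0.0, -0.1]
opening: 0.602
shift [20.11  2.95  0.5 ] turn 6.6 | clock 29.9 pos [0.6766 0.1064 0.1452] heading -174.4 open 0.6 q7 1.08
```

View pics/w20.png

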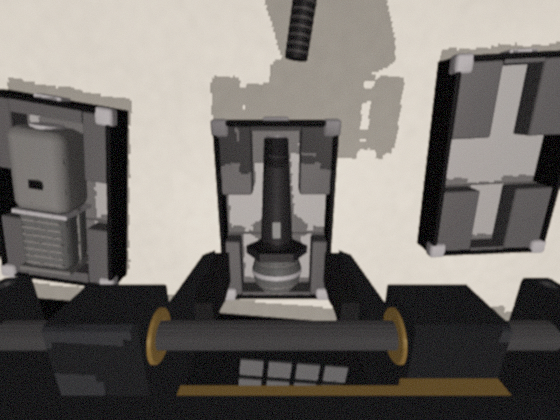

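Handheld is in. Next the shotgun.

```bash
python3 -m inch '[[0.4,[5,0.7,-1],1.5],[0.4,[10,1.4,-1.5],3],[0.4,[15,2.2,-1.5],5],[0.4,[19,2.8,-1.5],6.5],[0.4,[20.1,2.9,-1.5],6.5],[0.4,[20.1,2.9,-1.5],6.5],[0.4,[20.1,2.9,-1.5],6.5],[0.4,[20.1,2.9,-1.5],6.5]]' 30
python3 - <<'E'
from h import *
im=viewer.snapshot("wrist")[:,:,::-1]; cv2.imwrite("pics/w21.png",im)
for o in viewer.outline_of("wrist","shotgun_mic_center")[:1]:
    v,f=fitbox([("wrist",viewer.camera_params("wrist"),o["pixels"].astype(float))],(.4736,.116,-.02),.160,.021,0.005,.016); print(o["p"],v[:2],np.degrees(v[2]),f)
    go(*v[:2],-.011,np.degrees(v[2]))
E
```

```text
clock: 30.7
tool_pos: [0.4751, 0.1159, 0.1592]
eef_rot: [0.008, 1.0, 0.0, 0.001]
contact_force: [-0.1, 1.0, 0.6]
opening: 0.597
0.85 [0.46928508 0.11505359] -2.3542759965146107 0.939930101653241
shift [ 0.54 -0.09 17.02] turn 1.4 | clock 30.8 pos [0.4746 0.1158 0.1592] heading 179.1 open 0.597 q7 0.73
```

View pics/w21.png

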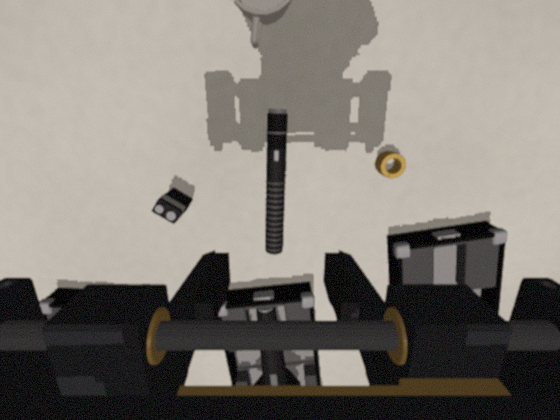

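```bash
python3 -m inch '[[0.4,[0.4,-0.1,4],1.4],[0.4,[0.4,-0.1,8],1.4],[0.4,[0.4,-0.1,12],1.4],[0.4,[0.4,-0.1,15],1.4],[0.4,[0.4,-0.1,16.5],1.4],[0.4,[0.4,-0.1,16.9],1.4],[0.4,[0.4,-0.1,16.9],1.4],[0.4,[0.4,-0.1,16.9],1.4],[0.7,[0.4,-0.1,16.9],1.4],[1,[0.4,-0.1,16.9],1.4],[1,[0.4,-0.1,16.9],1.4],[1,[0.4,-0.1,16.9],1.4],[1,[0.4,-0.1,16.9],1.4],[1,[0.4,-0.1,16.9],1.4],[1,[0.4,-0.1,16.9],1.4]]' 30
python3 -m inch '[[1,[0,0,-0.5],0],[1,[0,0,-1.5],0],[1,[0,0,-4],0],[1,[0,0,-8],0],[1,[0,0,-13],0],[1,[0,0,-13],0],[1,[0,0,-13],0]]'
python3 - <<'E'
from h import *
im=viewer.snapshot("wrist")[:,:,::-1]; cv2.imwrite("pics/w22.png",im)
go(.620,.3185,.13,8.7)
p,R,s=tool()
m=viewer.outline_of("wrist","shotgun_mic_center")[0]; print(m["p"],m["bbox"]); 
for dz in (.0215,): print(R.T@(atz("wrist",(m["bbox"][0]+m["bbox"][2]/2,m["bbox"][1]+2),p[2]+dz)-p))
E
```

```text
clock: 32.3
tool_pos: [0.4694, 0.1148, -0.0092]
eef_rot: [0.02, 1.0, 0.0, 0.0]
contact_force: [-0.4, 0.5, 5.3]
opening: 0.23
clock: 33.0
tool_pos: [0.4697, 0.1145, 0.1219]
eef_rot: [0.02, 1.0, 0.0, 0.001]
contact_force: [0.0, 0.1, -2.2]
opening: 0.236
shift [-14.28  21.02  -0.94] turn -11.0 | clock 33.0 pos [0.4689 0.1141 0.1207] heading 177.7 open 0.232 q7 0.62
0.45 [137.9, 205.1, 48.2, 39.9]
[ 0.03734336 -0.05769607 -0.02147055]
```

View pics/w22.png

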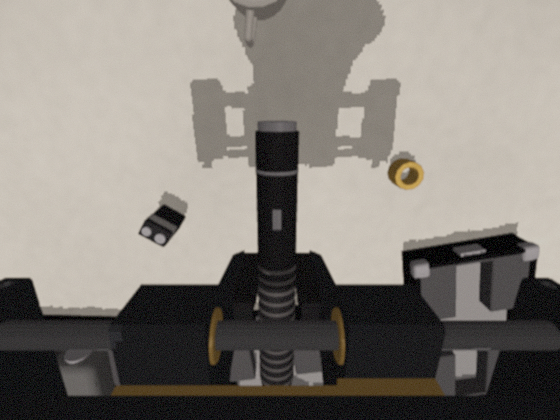

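```bash
python3 - <<'E'
from h import *
p,R,s=tool()
for v,dz in ((131,.030),(122,.0095),(126,.0197)): print(R.T@(atz("wrist",(277,v),p[2]+dz)-p))
E
```

```text
[ 0.07479789  0.00066997 -0.02987952]
[ 0.07779625  0.00071065 -0.00937466]
[ 0.07638569  0.00069037 -0.01957695]
```

```bash
python3 - <<'E'
from h import *
go(.6165,.318,.12,8.7)
E
python3 -m inch '[[1,[-2,3,0],-1],[1,[-4,6,0],-3],[1,[-6,9,0],-5],[1,[-8,12,0],-7],[1,[-10,15,0],-9],[1,[-12,18,0],-10],[1,[-13.5,20,0],-11],[1,[-13.9,21,0],-11],[1,[-13.9,21,0],-11],[1,[-13.9,21,0],-11],[1,[-13.9,21,0],-11],[1,[-13.9,21,0],-11]]'
python3 - <<'E'
from h import *
im=viewer.snapshot("wrist")[:,:,::-1]; cv2.imwrite("pics/w23.png",im)
go(.6165,.318,.02,8.7)
E
```

```text
shift [-13.99  20.97  -0.05] turn -11.0 | clock 33.1 pos [0.4684 0.114  0.1199] heading 177.7 open 0.238 q7 0.62
clock: 34.3
tool_pos: [0.616, 0.3179, 0.1202]
eef_rot: [-0.076, 0.997, -0.001, -0.0]
contact_force: [-0.0, -0.1, -0.7]
opening: 0.235
shift [-3.000e-02 -1.000e-02  1.005e+01] turn 0.0 | clock 34.4 pos [0.6162 0.3181 0.1205] heading -171.3 open 0.233 q7 0.79
```

View pics/w23.png

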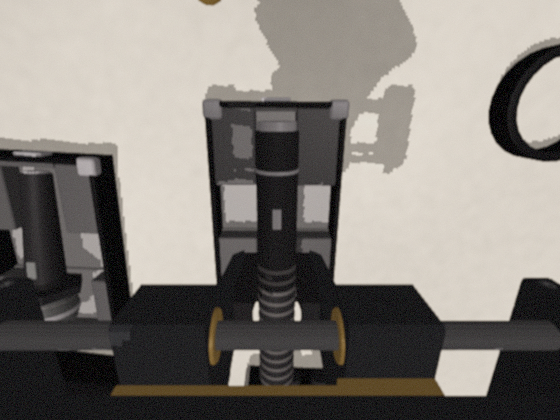

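```bash
python3 -m inch '[[1,[0,0,3],0],[1,[0,0,6],0],[1,[0,0,8],0],[1,[0,0,9.2],0],[1,[0,0,9.7],0],[1,[0,0,9.7],0],[1,[0,0,9.7],0]]'
python3 - <<'E'
from h import *
im=viewer.snapshot("wrist")[:,:,::-1]; cv2.imwrite("pics/w24.png",im)
go(.6165,.318,.003,8.7)
E
```

```text
clock: 35.05
tool_pos: [0.6171, 0.3197, 0.0247]
eef_rot: [-0.076, 0.997, 0.001, 0.001]
contact_force: [-0.2, 0.1, -1.6]
opening: 0.233
shift [ 0.1  -0.17  2.19] turn 0.0 | clock 35.1 pos [0.6172 0.3198 0.0249] heading -171.3 open 0.235 q7 0.74
```

View pics/w24.png

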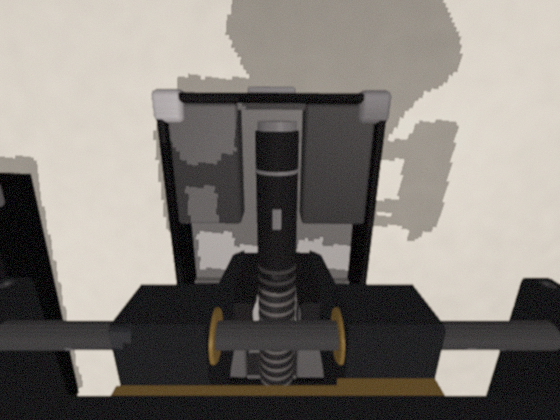

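```bash
python3 -m inch '[[1,[0.1,-0.2,0.2],0],[1,[0.1,-0.2,0.6],0],[1,[0.1,-0.2,1.2],0],[1,[0.1,-0.2,1.7],0],[1,[0.1,-0.2,2.0],0],[1,[0.1,-0.2,2.2],0],[1,[0.1,-0.2,2.2],0]]'
python3 -m inch '[[1,[0,0,0.1],0],[1,[0,0,0.15],0],[1,[0,0,0.15],0]]'
```

```text
clock: 35.8
tool_pos: [0.6152, 0.3168, 0.0028]
eef_rot: [-0.076, 0.997, -0.001, -0.0]
contact_force: [-3.3, -2.3, 9.1]
opening: 0.233
clock: 36.1
tool_pos: [0.6153, 0.3168, 0.0028]
eef_rot: [-0.076, 0.997, -0.001, -0.0]
contact_force: [-7.2, -4.6, 17.5]
opening: 0.233
```

```bash
python3 -m inch '[[1,[0,0,-0.1],0],[0.7,[0,0,-0.1],0],[0.5,[0,0,-0.1],0],[0.5,[0,0,-0.1],0],[0.5,[0,0,-0.1],0],[0.5,[0,0,-0.1],0],[0.5,[0,0,-1],0],[0.5,[0,0,-3],0],[0.5,[0,0,-7],0],[0.5,[0,0,-12],0],[0.5,[3,0,-15],0],[0.5,[3,0,-15],0],[0.5,[3,0,-15],0]]'
python3 - <<'E'
from h import *
im=viewer.snapshot("wrist")[:,:,::-1]; cv2.imwrite("pics/w25.png",im)
p,R,s=tool(); go(.4,.35,.25,8.7)
E
```

```text
clock: 37.4
tool_pos: [0.5865, 0.3128, 0.1521]
eef_rot: [-0.077, 0.997, 0.0, 0.001]
contact_force: [0.1, -0.0, 0.0]
opening: 0.496
shift [17.85  6.58 -9.97] turn 0.0 | clock 37.5 pos [0.5865 0.312  0.1505] heading -171.3 open 0.502 q7 0.77
```

View pics/w25.png

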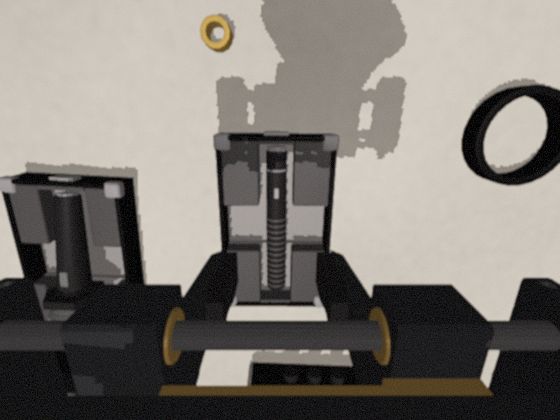

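```bash
python3 -m inch '[[0.5,[4,2,-3],0],[0.5,[8,4,-6],0],[0.5,[12,5,-9],0],[0.5,[16,6,-10],0],[0.5,[17,6,-10],0],[0.5,[17,6,-10],0],[0.5,[17,6,-10],0]]'
python3 - <<'E'
from h import *
for cam in("top","scene"):
    im=viewer.snapshot(cam)[:,:,::-1]; P=viewer.camera_params(cam)
    cv2.imwrite(f"pics/end_{cam}.png",cv2.resize(im[80:260,140:440] if cam=="top" else im[130:420,130:480],None,fx=2.2,fy=2.0,interpolation=cv2.INTER_CUBIC))
    for n,g,d in (("pencil",(.6265,-.332,-.109),(.1,.021,.0165,.0285)),("shotgun",(.62,.3185,.152),(.16,.021,.0165,.0285)),("studio",(.699,-.1127,-.072),(.144,.05,.012,.052)),("handheld",(.697,.109,.098),(.158,.05,.012,.05))):
        for o in viewer.outline_of(cam,n+"_mic_center")[:1]:
            v,f=fitbox([(cam,P,o["pixels"].astype(float))],g,*d); print(cam,n,round(o["p"],2),"dx,dy mm",np.round((v[:2]-g[:2])*1000,1),"dyaw",round(np.degrees(v[2]-g[2]),1),round(f,2))
E
```

```text
clock: 38.15
tool_pos: [0.4106, 0.3449, 0.2489]
eef_rot: [-0.075, 0.997, -0.001, -0.0]
contact_force: [0.8, -0.5, -0.0]
opening: 0.498
top pencil 0.81 dx,dy mm [-1.4  2.5] dyaw -1.6 0.84
top shotgun 0.77 dx,dy mm [-3.2  0.4] dyaw 0.6 0.83
top studio 0.72 dx,dy mm [3.5 2.3] dyaw -0.1 0.89
top handheld 0.97 dx,dy mm [ 0.8 -4.5] dyaw 5.3 0.65
scene pencil 0.55 dx,dy mm [-4.3 -0.5] dyaw -0.8 0.84
scene shotgun 0.67 dx,dy mm [-11.5  -0.2] dyaw 0.0 0.65
scene studio 0.9 dx,dy mm [-4.5  3.1] dyaw -2.1 0.81
scene handheld 0.92 dx,dy mm [-16.   13.2] dyaw -5.5 0.6
```

View pics/end_top.png

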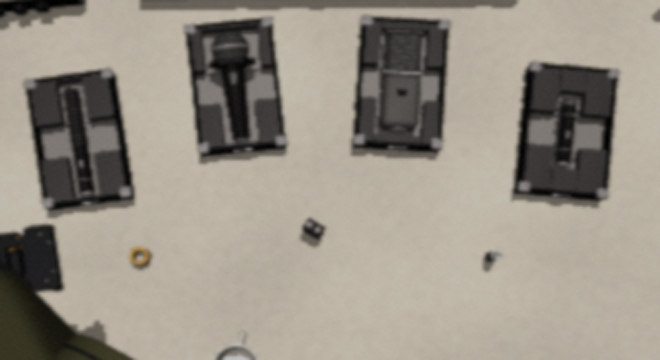

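View pics/end_scene.png

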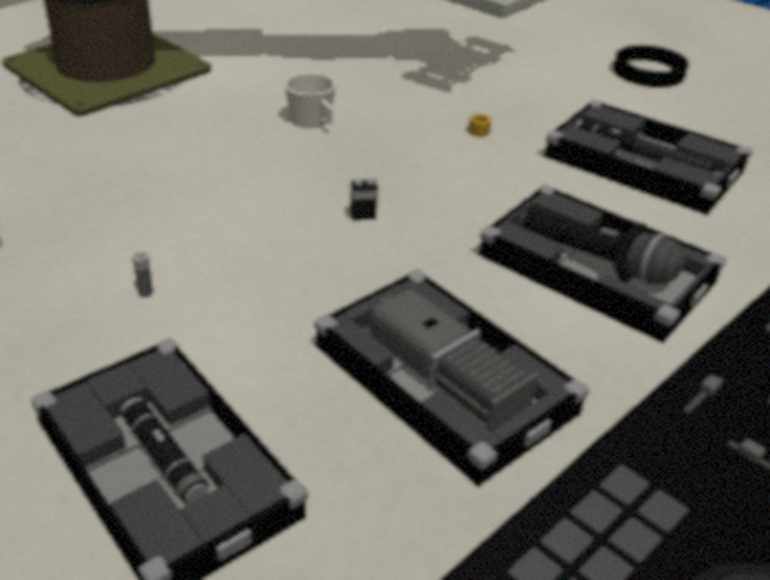

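```bash
python3 - <<'E'
from plant import r
print(r.finish_job())
E
```

```text
the job is handed in; nothing more can be done
None
```

All four microphones are in their own foam cases, and I handed the job in at about 38 s of the 104 s. No verdict is reported.

**Final checks:**
- **Placing:** The wrist, top and scene pictures show each mic lying inside its own pocket. The handheld has its ball head in the wide end. Each mic was lowered until the force reading showed it resting on the pocket floor, and only then released.
- **Batteries:** Both are still standing where they were.
- **Position fits:** From the top camera, all four centres are within about 5 mm of the case centres. From the scene camera, the pencil and studio mics agree to within about 6 mm.

**What failed or disagreed:**
- **First grasp missed:** The jaws closed above the pencil mic without moving it. The fingertips sit about 15 mm behind the TCP, not 14 mm ahead of it as stated, so I gripped about 28 mm lower from then on.
- **Network error:** In one wrist picture the outline for the shotgun mic was actually the 9-volt battery. I ignored it and measured that mic from the picture instead.
- **Scene camera fits:** These gave about 11 mm off for the shotgun and 21 mm off for the handheld. I set them aside because the foam walls hide part of both mics and a plain box is a poor model for the handheld. The pictures also show both inside pockets that leave only about 7 mm of play lengthwise.

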